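Close up the bar station: slide the tray home and stack the caddy on it

ROBOT

A 7-joint arm with a two-finger parallel gripper is mounted at the origin on the work surface. World frame = base frame: x ahead of the robot, y to its left, z up, the work surface at z = 0. Lengths are in m, angles in rad, forces in N, time in s.
With the tool pointing down it reaches from about 0.4 to 0.85 m from the base axis. Payload 4.5 kg.
Tool frame: the origin (TCP) lies midway between the tips of the shut fingers; the grasp point (between the pads) lies 19 mm behind it (hold_point_z is the distance from the TCP to the grasp point, in m); z points along the fingers, y is the direction in which the jaws open and shut (so a half turn about z gives the same grasp; the last joint's range is limited). The gripper opens to 85 mm and grips with 20 to 120 N. Pads are 22 mm wide; open, the fingers measure 114 mm over their backs; the gripper's body (76 mm by 85 mm) begins 54 mm behind the grasp point. The pads swing forward as they close: fully open they stand 13 mm farther back than shut.
Start: joints at [1.254, 0.689, -0.195, 1.565, 0.157, 0.902, -0.215], TCP at [0.215, -0.587, 0.231] pointing down, gripper open.
Joint ranges: [-3.01, 3.01], [-0.46, 2.08], [-1.47, 1.51], [0.13, 2.56], [-1, 4.14], [0.04, 2.09], [-2.66, 2.66]. Speed limits (rad/s): [2.57, 2.57, 3.14, 3.14, 3.14, 3.14, 3.14].

INTERFACE

Orientations are given as a rotation vector (axis times angle).
In Python, from rig import * gives the robot as it stands.
- The arm moves only by the shell command python3 -m handwheel 'ROWS' [FORCE]. ROWS is JSON, a list of rows, each an object with "translation": the shift along the tool's x, y, z in m, a list of three; "twist": the turn about the tool's z in rad; "grip": the finger opening in m, from 0 to 0.0854. A call has 1 to 12 rows; each row shifts and turns the pose as measured when the row begins, along the tool's axes as they then stand; what a row does not reach is not made up. A row lasts 1/12 s, in which the tool goes at most 41.7 mm and 7.16 degrees, less where a joint would pass 70% of its speed; a pose out of reach is approached as far as the arm can. A call is refused whole if a number of a shift passes 0.0417 or a number of a turn 0.125, either way. A call with a gripper value outside its range is refused whole. The fingers move at their own pace and stop on an object; FORCE is the grip in N (left out, the last holds). Time passes only in rows, so rows that do not move let the fingers close. It gives the time, the measured TCP pose, the force and the opening at its end, in the units of the state.
- read_state(): the state, without advancing time (a new reading comes with each control period).
- read_camera(name): name is "side" or "top"; returns the picture (384x512x3 uint8, red, green, blue); there is no depth.
- camera_info(name): a dict with "intrinsics" (3x3 intrinsics, pixels), "k1" (the pictures are not rectified: a ray, as slopes to the right and down, at radius r is drawn at 1 + k1 r^2 times it, then the intrinsics apply), "R" (3x3) and "t" (3): a world point X has camera coordinates R X + t. Camera axes: x right, y down, z forward; pixel columns grow to the right and rows downward; lengths in m; the calibration is good to about 2 mm. A picture is of the moment at which its call begins. camera_info takes no time and is no camera call.
- finish_job(): hands the job in, once; it reports no verdict.
The state is a dict: "time": time; "joint_positions": joint angles; "dq": joint speeds; "tau": joint torques, N m; "ee_pos": TCP position; "orientation": TCP orientation; "contact_force": force on the tool from outside, world axes, zero at the start; "ft_torque": the same for the moment, N m; "opening": finger opening in m.
Only numpy, scipy, OpenCV 4.12 (cv2) and the standard library are available. Lean on these libraries where they do the work, as an engineer would, in place of code of your own. Each camera call takes 0.05 s, during which the arm holds its last target.

TASK

Slide the lower tray along the counter, without lifting it, until it is fully home against the back of its bay, and move the jigger that stands in it, upright, into the empty compartment of the caddy (the tray with the grip bar). Only when both are done, lift the caddy by its bar and lower it gently, without dropping it, onto the lower tray so that all four lugs drop into the corner sockets and it sits flush. Keep the jigger and the jar upright in their compartments, and leave the tins, shaker, cup and bowl where they stand.

Things in the scene. Friction and masses are not known exactly. Their poses are not given: they have to be found in the camera images.
- lower_tray: Lower tray: open steel box 150 (x) by 220 (y) by 60 mm high, walls and floor 5 mm, 0.5 to 0.7 kg, loose on the counter, partly out of the bay. Each inner corner has a 23 mm square post with a square socket in its top (see point lower_socket). Origin: centre of the underside, z up.
- lower_socket (a point): Centre of the mouth of the lower tray's socket at tray x +60.5, y +95.5, z 60 mm (rim level). The four sockets lie at x +-60.5, y +-95.5 mm; each is 19 by 19 mm, 14 mm deep.
- upper_tray: Caddy: steel tray, same 150 (x) by 220 (y) mm outline, 0.3 to 0.6 kg, standing on four corner lugs. Origin: centre of the outline at lug-tip level. Underside at z 11, floor top z 16, wall tops z 56 mm, walls 5 mm. An upright partition (6 mm, along x at y = 0) makes two compartments. Seated in the sockets either way round, its origin is 49 mm above the lower tray's.
- upper_lug (a point): Tip centre of the caddy's lug at caddy x +60.5, y +95.5, z 0. Four round black lugs at x +-60.5, y +-95.5 mm, 14 mm across tapering over the last 4 mm to 8 mm at the tip, 11 mm long.
- upper_grip (a point): Centre of the caddy's black grip bar, on top of the partition, at caddy x 0, y 0, z 107 mm. The bar is 100 (x) by 14 (y) by 22 mm high (z 96 to 118); pinch it across y from above.
- upper_empty (a point): Floor centre of the caddy's empty compartment, at caddy x 0, y -54, z 16 mm; inside 140 (x) by 102 (y) mm. The jar's compartment is the mirror one at y +54.
- bay: Bay: black U of low fixed rails, open to -x of its frame (towards the robot). Origin: on the counter where the lower tray's origin is when fully home, axes as the tray's. Side rails 18 mm high, 14 thick, x -75 to +75, inner faces y +-114; back stop 30 mm high, face at x +75 mm. The tray starts 50 to 90 mm short of home, square within 2 degrees.
- jigger: Jigger: steel waisted measuring cup 64 mm high; foot 42 mm across, waist 35 mm at z 26, straight rim band 46 mm across from z 46 to 64 mm, hollow above the waist, wall 2 mm, about 0.09 kg. Starts upright in the lower tray (near its middle, up to 45 mm along y), rising above the rim. Origin: centre of its foot.
- jar: Small closed amber jar, 42 mm across, 52 mm high, 0.09 kg, standing in the +y compartment of the caddy. Origin: centre of its foot.
- shaker: Brass-coloured cocktail shaker, 84 mm across, 180 mm high, at the back between the trays; bystander. Origin: centre of its foot.
- mixing_cup: Open steel mixing cup, 84 mm across, 100 mm high, to the robot's right; bystander. Origin: centre of its foot.
- bowl: White bowl, 100 mm across, 45 mm high, near the robot between the trays; bystander. Origin: centre of its foot.
- tin_mid: Upturned tapered steel shaker tin standing between the two trays, 86 mm across at the mouth (down), 126 mm high; bystander. Origin: centre of its underside.
- tin_bay: Upturned tin close behind the bay, 86 mm across at the mouth (down), 126 mm high; bystander. Origin: centre of its underside.
- tin_tray: Upturned tin close behind the caddy, 86 mm across at the mouth (down), 126 mm high; bystander. Origin: centre of its underside.
- tin_left: Upturned tin to the robot's left, 86 mm across at the mouth (down), 126 mm high; bystander. Origin: centre of its underside.
There are look-alikes about, which are no part of the job. Leave any green look-alike of the jigger alone. Leave any red look-alike of the jar alone.

How it is judged:
By the outcome, as a careful person would: the job done as asked, in the order asked, and still so for the second after the job is handed in, with the robot touching nothing.
It also fails if it takes over 72 s, if anything falls off the work surface, if the arm or the gripper's body presses on something with over 40 N, if the wrist force passes 120 N, or if a joint passes its speed limit or range.

## Working session

There is one attempt and no reset: what is moved stays moved. The work goes in short steps, Python scripts to look and compute and a shell command to move; the robot and the scene stay as the last step left them, time stands still between calls to the robot, and variables do not carry over. Pictures are saved under pics/ and viewed, and the job is handed in when it is done.

```bash
ls; mkdir -p pics; python3 - <<'E'
from rig import *
import cv2
print(read_state())
for n in ("side","top"):
    i=camera_info(n); print(n,i)
    im=read_camera(n); cv2.imwrite(f"pics/{n}0.png",im[:,:,::-1])
E
```

```text
pics
{'time': 0.0, 'joint_positions': array([ 1.25379347,  0.68997856, -0.19450145,  1.56637694,  0.15728591,
        0.90250389, -0.21511648]), 'dq': array([ 0.00094456, -0.00029793,  0.00014443,  0.00122651, -0.00062376,
        0.00075354, -0.00077278]), 'tau': array([ 1.29248606e-04, -5.39610672e+01, -1.26656435e+00, -1.58546662e+01,
        9.10364179e-03,  9.25997389e-03, -9.77052082e-06]), 'ee_pos': array([ 0.21450047, -0.58632755,  0.23047835]), 'orientation': array([-3.09158335e+00, -5.47983911e-01,  7.23475137e-04]), 'contact_force': array([ 0.52817641, -0.81732473, -0.35566607]), 'ft_torque': array([ 0.05140219, -0.0152519 , -0.0068192 ]), 'opening': 0.08514542356895806}
side {'intrinsics': array([[496.86420319,   0.        , 255.95622392],
       [  0.        , 496.86420319, 187.05118132],
       [  0.        ,   0.        ,   1.        ]]), 'k1': -0.17070360136186397, 'R': array([[-0.69692449, -0.71708514,  0.00922831],
       [-0.52743118,  0.50379868, -0.68410762],
       [ 0.4859142 , -0.48163865, -0.7293227 ]]), 't': array([0.38833713, 0.36476462, 1.36165442])}
top {'intrinsics': array([[373.25903457,   0.        , 256.20949783],
       [  0.        , 373.25903457, 191.77965147],
       [  0.        ,   0.        ,   1.        ]]), 'k1': -0.06383506288912733, 'R': array([[ 7.63082671e-03, -9.99970756e-01,  5.07368343e-04],
       [-9.88611938e-01, -7.62040379e-03, -1.50294260e-01],
       [ 1.50293731e-01,  6.45279054e-04, -9.88641178e-01]]), 't': array([-0.00726589,  0.57352373,  1.11590807])}
```

View pics/side0.png

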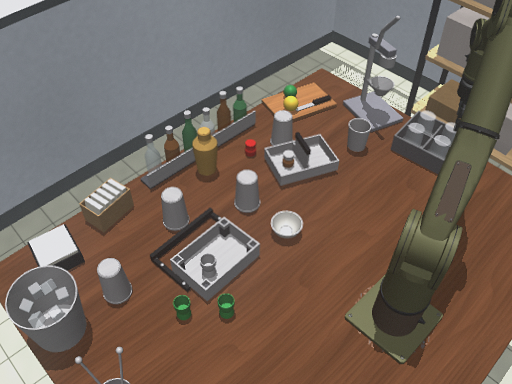

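View pics/top0.png

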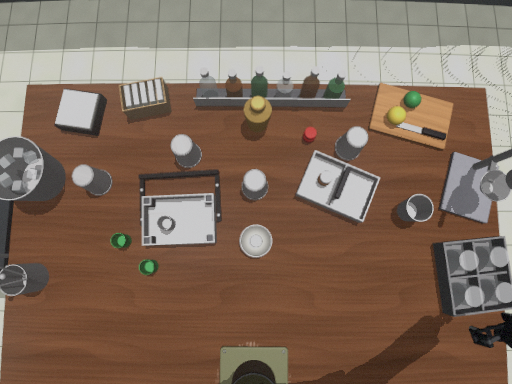

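```bash
cat > h.py <<'E'
from rig import *
import cv2, numpy as np
def und(n,uv):
    i=camera_info(n);K=np.array(i['intrinsics'])
    return cv2.undistortPoints(np.array(uv,float).reshape(-1,1,2),K,np.array([i['k1'],0,0,0.])).reshape(-1,2)
def ray(n,uv):
    i=camera_info(n);R=np.array(i['R']);t=np.array(i['t'])
    x=und(n,uv); d=np.c_[x,np.ones(len(x))]@R
    return -R.T@t, d/np.linalg.norm(d,axis=1,keepdims=True)
def onz(n,uv,z):
    c,d=ray(n,uv); return c+d*((z-c[2])/d[:,2])[:,None]
def proj(n,P):
    i=camera_info(n);P=np.array(P,float).reshape(-1,3)
    return cv2.projectPoints(P,cv2.Rodrigues(np.array(i['R']))[0],np.array(i['t']),np.array(i['intrinsics']),np.array([i['k1'],0,0,0.]))[0].reshape(-1,2)
def tri(a,b):
    c1,d1=ray('side',[a]);c2,d2=ray('top',[b]);d1=d1[0];d2=d2[0]
    A=np.c_[d1,-d2];s=np.linalg.lstsq(A,c2-c1,rcond=None)[0]
    p,q=c1+s[0]*d1,c2+s[1]*d2
    return (p+q)/2,np.linalg.norm(p-q)
def crop(im,x0,y0,x1,y1,f,name):
    c=cv2.resize(im[y0:y1,x0:x1],None,fx=f,fy=f,interpolation=cv2.INTER_CUBIC)
    cv2.imwrite(name,c)
E
python3 - <<'E'
from h import *
s=cv2.imread('pics/side0.png');t=cv2.imread('pics/top0.png')
crop(s,145,200,270,305,6,'pics/s_low.png');crop(t,130,165,230,255,6,'pics/t_low.png')
crop(s,255,105,345,190,7,'pics/s_cad.png');crop(t,290,140,385,225,7,'pics/t_cad.png')
E
```

```text
(no output)
```

View pics/s_low.png

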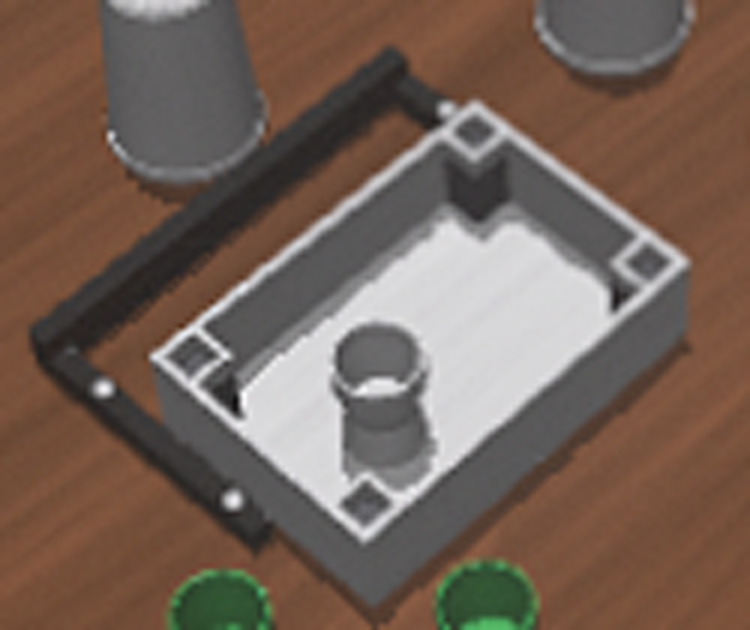

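View pics/t_low.png

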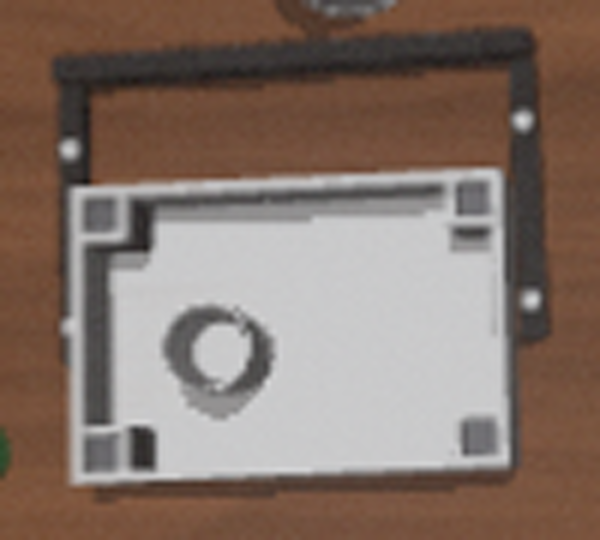

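View pics/s_cad.png

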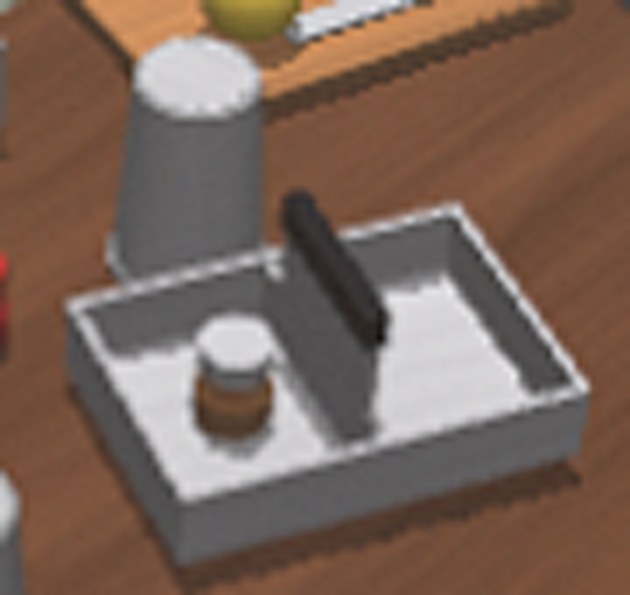

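View pics/t_cad.png

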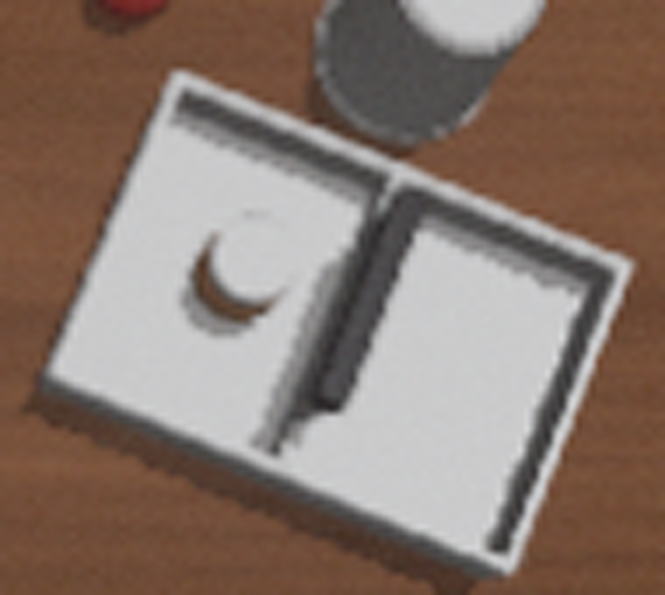

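```bash
cat >> h.py <<'E'
def cpx(pts,f,x0,y0):
    return (np.array(pts,float)+.5)/f-.5+np.array([x0,y0])
E
python3 - <<'E'
from h import *
np.set_printoptions(precision=4,suppress=True)
S=cpx([(153,356),(475,100),(688,262),(365,540)],6,145,200);T=cpx([(70,187),(502,168),(515,466),(72,484)],6,130,165)
def rep(S,T):
    P=[]
    for a,b in zip(S,T):
        p,e=tri(a,b);P.append(p);print(p,round(e,4))
    return np.array(P)
print('low rim corners');P=rep(S,T);print('c',P.mean(0),'ydir',np.degrees(np.arctan2(*( -((P[0]+P[3])-(P[1]+P[2]))[[0]].ravel(),((P[0]+P[3])-(P[1]+P[2]))[1]))))
S=cpx([(195,354),(475,132),(648,260),(367,502)],6,145,200);T=cpx([(100,215),(473,198),(478,437),(101,452)],6,130,165)
print('sockets');P=rep(S,T);print('c',P.mean(0))
for n,q in (('side',S),('top',T)): 
    Q=onz(n,q,.06);print(n,Q.mean(0),Q[0]-Q[1],Q[0]-Q[3])
print('jigger rim');rep(cpx([(380,365)],6,145,200),cpx([(219,349)],6,130,165))
print('onz top', onz('top',cpx([(219,349)],6,130,165),.069),onz('side',cpx([(380,360)],6,145,200),.069))
# bay
print('bay top corners');rep(cpx([(35,335),(392,55)],6,145,200),cpx([(55,62),(535,35)],6,130,165))
print('bay rivets');rep(cpx([(103,388),(234,499),(446,110)],6,145,200),cpx([(70,150),(68,327),(523,121)],6,130,165))
S=cpx([(70,303),(455,207),(588,388),(182,497)],7,255,105);T=cpx([(175,72),(634,263),(510,575),(45,380)],7,290,140)
print('caddy rim');P=rep(S,T);d=(P[0]+P[3])-(P[1]+P[2]);e=(P[0]+P[1])-(P[2]+P[3])
print('c',P.mean(0),'yaw by y',np.degrees(np.arctan2(-d[0],d[1])),'by x',np.degrees(np.arctan2(e[1],e[0])))
print('bar top ends');P=rep(cpx([(298,200),(378,318)],7,255,105),cpx([(405,198),(332,400)],7,290,140));print(P.mean(0))
print('jar top');rep(cpx([(236,345)],7,255,105),cpx([(252,258)],7,290,140))
E
```

```text
low rim corners
[0.555  0.3495 0.0605] 0.0023
[0.5679 0.1289 0.0584] 0.0003
[0.4181 0.12   0.0559] 0.0034
[0.4053 0.3414 0.0612] 0.0003
c [0.4866 0.235  0.059 ] ydir [3.3254]
sockets
[0.5412 0.3337 0.0606] 0.0008
[0.5521 0.1432 0.0585] 0.0001
[0.431  0.1373 0.0615] 0.0001
[0.4211 0.3274 0.0603] 0.0007
c [0.4864 0.2354 0.0602]
side [0.4863 0.2352 0.06  ] [-0.0099  0.1893  0.    ] [0.1203 0.0061 0.    ]
top [0.4865 0.2356 0.06  ] [-0.0103  0.1911  0.    ] [0.1203 0.0064 0.    ]
jigger rim
[0.475  0.2712 0.0582] 0.0027
onz top [[0.4733 0.2677 0.069 ]] [[0.4722 0.2744 0.069 ]]
bay top corners
[0.6275 0.3727 0.0254] 0.0011
[0.6469 0.1187 0.0186] 0.0032
bay rivets
[0.5818 0.3646 0.019 ] 0.0007
[0.4865 0.3591 0.022 ] 0.0013
[0.5994 0.1233 0.018 ] 0.0008
caddy rim
[ 0.7056 -0.1851  0.0554] 0.0012
[ 0.6225 -0.3898  0.0501] 0.0018
[ 0.4823 -0.3267  0.0577] 0.0018
[ 0.5663 -0.1239  0.0609] 0.0023
c [ 0.5942 -0.2564  0.056 ] yaw by y -22.29275184344085 by x -23.987117350097208
bar top ends
[ 0.6351 -0.2719  0.1165] 0.0019
[ 0.5503 -0.2383  0.1149] 0.0009
[ 0.5927 -0.2551  0.1157]
jar top
[ 0.6196 -0.2158  0.0648] 0.0003
```

```bash
python3 - <<'E'
from h import *
np.set_printoptions(precision=4,suppress=True)
for k,v in dict(g1=((182,300),(120,240)),g2=((227,299),(148,267)),tinmid=((248,176),(254,180)),tintray=((283,118),(356,137)),tinbay=((173,193),(182,145)),shaker=((204,133),(257,103)),bowl=((287,219),(256,240)),red=((250,142),(310,131))).items():
    print(k,*tri(*v))
E
```

```text
g1 [0.4214 0.4088 0.0632] 0.0035323804914641405
g2 [0.3414 0.3187 0.063 ] 0.0011162808194505641
tinmid [0.5938 0.0028 0.1285] 0.0029400765442392585
tintray [ 0.7318 -0.3027  0.1099] 0.0020141012831015282
tinbay [0.6982 0.2165 0.1279] 0.00016135958962744683
shaker [ 0.8129 -0.0043  0.1657] 0.003492604970883093
bowl [ 0.4245 -0.0034  0.0598] 8.158663663349371e-06
red [ 0.768  -0.1728  0.0506] 0.0022937410455863747
```

```bash
python3 -m handwheel '[{"translation":[0.0334,-0.022,0],"twist":0,"grip":0.085},{"translation":[0.0334,-0.022,0],"twist":0,"grip":0.085},{"translation":[0.0334,-0.022,0],"twist":0,"grip":0.085},{"translation":[0.0334,-0.022,0],"twist":0,"grip":0.085},{"translation":[0.0334,-0.022,0],"twist":0,"grip":0.085},{"translation":[0.0334,-0.022,0],"twist":0,"grip":0.085},{"translation":[0.0334,-0.022,0],"twist":0,"grip":0.085},{"translation":[0.0334,-0.022,0],"twist":0,"grip":0.085},{"translation":[0.0334,-0.022,0],"twist":0,"grip":0.085},{"translation":[0.0334,-0.022,0],"twist":0,"grip":0.085},{"translation":[0.0334,-0.022,0],"twist":0,"grip":0.085}]' 40
cat >> h.py <<'E'
def head():
    from scipy.spatial.transform import Rotation as Ro
    R=Ro.from_rotvec(read_state()['orientation']).as_matrix()
    return R,np.degrees(np.arctan2(R[1,0],R[0,0]))
def go(x,y,z,hd=None):
    "tool-frame shift and twist to get to a world TCP place (in present axes), only printed"
    s=read_state();R,h=head()
    d=R.T@(np.array([x,y,z])-s['ee_pos'])
    print('t',round(s['time'],2),'pos',s['ee_pos'].round(4),'h',h.round(2),'open',round(s['opening'],4),'F',s['contact_force'].round(1),'tilt',R[2,2].round(4),'q7',s['joint_positions'][[0,6]].round(2))
    print('shift',d.round(4),'len',np.linalg.norm(d).round(3),'twist',None if hd is None else np.radians(h-hd).round(3))
E
python3 -c "
from h import *
go(.385,.2315,.2,3.5)"
```

```text
time: 1.02
ee_pos: [0.4777, -0.231, 0.2234]
orientation: [-3.099, -0.509, 0.019]
contact_force: [0.7, -1.5, -0.4]
opening: 0.0848
t 1.02 pos [ 0.4777 -0.231   0.2234] h 18.64 open 0.0848 F [ 0.7 -1.5 -0.4] tilt -0.9999 q7 [ 0.44 -1.  ]
shift [ 0.0602 -0.4678  0.0239] len 0.472 twist 0.264
```

```bash
python3 -m handwheel '[{"translation":[0.0,-0.039,0.002],"twist":0.09,"grip":0.085},{"translation":[-0.003,-0.039,0.002],"twist":0.09,"grip":0.085},{"translation":[-0.005,-0.039,0.002],"twist":0.09,"grip":0.085},{"translation":[-0.006,-0.039,0.002],"twist":0,"grip":0.085},{"translation":[-0.006,-0.039,0.002],"twist":0,"grip":0.085},{"translation":[-0.006,-0.039,0.002],"twist":0,"grip":0.085},{"translation":[-0.006,-0.039,0.002],"twist":0,"grip":0.085},{"translation":[-0.006,-0.039,0.002],"twist":0,"grip":0.085},{"translation":[-0.006,-0.039,0.002],"twist":0,"grip":0.085},{"translation":[-0.006,-0.039,0.002],"twist":0,"grip":0.085},{"translation":[-0.006,-0.039,0.002],"twist":0,"grip":0.085}]'
python3 -c "
from h import *
go(.385,.2315,.012,3.5)"
```

```text
time: 1.93
ee_pos: [0.3824, 0.2102, 0.199]
orientation: [3.139, 0.069, -0.004]
contact_force: [1.3, 0.3, -0.1]
opening: 0.0853
t 1.93 pos [0.3824 0.2102 0.199 ] h 2.51 open 0.0853 F [ 1.3  0.3 -0.1] tilt -1.0 q7 [-0.64 -2.09]
shift [ 0.0039 -0.0214  0.187 ] len 0.188 twist -0.017
```

```bash
python3 -m handwheel '[{"translation":[0.002,-0.021,0.01],"twist":-0.017,"grip":0.085},{"translation":[0,0,0.035],"twist":0,"grip":0.085},{"translation":[0,0,0.035],"twist":0,"grip":0.085},{"translation":[0,0,0.035],"twist":0,"grip":0.085},{"translation":[0,0,0.033],"twist":0,"grip":0.085},{"translation":[0,0,0.02],"twist":0,"grip":0.085},{"translation":[0,0,0.012],"twist":0,"grip":0.085}]'
python3 -c "
from h import *
go(.396,.2315,.012,3.5)
cv2.imwrite('pics/side1.png',read_camera('side')[:,:,::-1])
crop(cv2.imread('pics/side1.png'),145,180,305,310,5,'pics/s1c.png')"
```

```text
time: 2.52
ee_pos: [0.3844, 0.2537, 0.0166]
orientation: [-3.132, -0.135, 0.008]
contact_force: [-0.2, 0.1, 0.3]
opening: 0.0847
t 2.52 pos [0.3844 0.2537 0.0166] h 4.96 open 0.0847 F [-0.2  0.1  0.3] tilt -1.0 q7 [-0.67 -2.14]
shift [0.0097 0.0231 0.0044] len 0.025 twist 0.025
```

View pics/s1c.png

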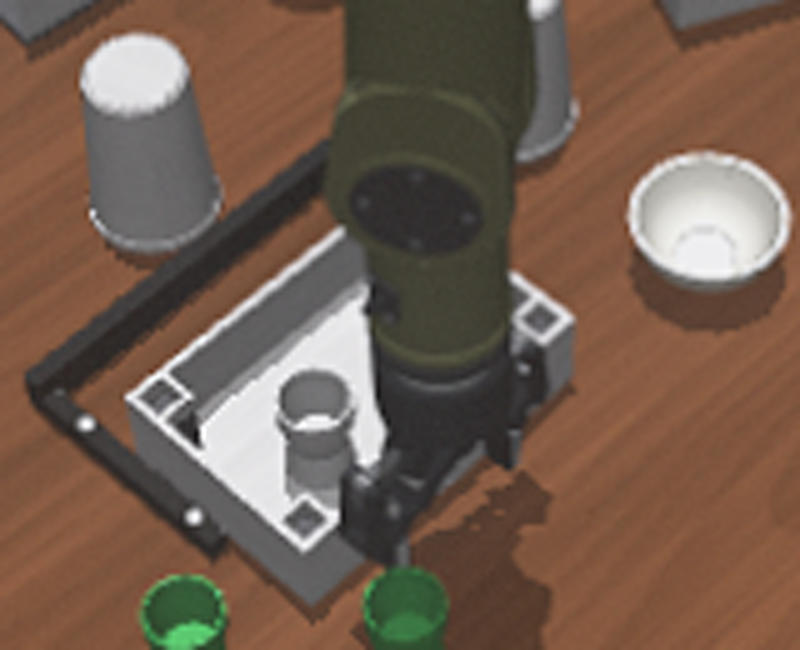

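The crop shows the gripper just in front of the near wall, open, clear of the green look-alike (about 5 mm image gap), and standing 22 mm too far left. I'll shift it right and then push.

```bash
python3 -m handwheel '[{"translation":[0,0.022,0.003],"twist":0.02,"grip":0.085},{"translation":[0,0,0.0],"twist":0,"grip":0.085},{"translation":[0.004,0,0],"twist":0,"grip":0.085},{"translation":[0.004,0,0],"twist":0,"grip":0.085},{"translation":[0.004,0,0],"twist":0,"grip":0.085},{"translation":[0.004,0,0],"twist":0,"grip":0.085}]'
python3 -c "
from h import *
go(.396,.2315,.012,3.5)"
python3 -m handwheel '[{"translation":[0.004,0,0],"twist":0,"grip":0.085},{"translation":[0.004,0,0],"twist":0,"grip":0.085},{"translation":[0.004,0,0],"twist":0,"grip":0.085},{"translation":[0.004,0,0],"twist":0,"grip":0.085}]'
python3 -c "
from h import *
go(.396,.2315,.012,3.5)"
```

```text
time: 3.07
ee_pos: [0.4068, 0.2363, 0.015]
orientation: [-3.136, -0.107, 0.022]
contact_force: [-2.9, -0.4, -2.2]
opening: 0.0848
t 3.07 pos [0.4068 0.2363 0.015 ] h 3.92 open 0.0848 F [-2.9 -0.4 -2.2] tilt -0.9999 q7 [-0.6  -2.23]
shift [-0.011   0.0041  0.0031] len 0.012 twist 0.007
time: 3.4
ee_pos: [0.4225, 0.238, 0.0152]
orientation: [-3.136, -0.111, 0.026]
contact_force: [-2.5, -0.7, 0.2]
opening: 0.0853
t 3.4 pos [0.4225 0.238  0.0152] h 4.05 open 0.0853 F [-2.5 -0.7  0.2] tilt -0.9999 q7 [-0.58 -2.22]
shift [-0.0269  0.0046  0.0036] len 0.027 twist 0.01
```

```bash
python3 -m handwheel '[{"translation":[0.004,0,0],"twist":0,"grip":0.085},{"translation":[0.004,0,0],"twist":0,"grip":0.085},{"translation":[0.004,0,0],"twist":0,"grip":0.085},{"translation":[0.004,0,0],"twist":0,"grip":0.085},{"translation":[0.004,0,0],"twist":0,"grip":0.085}]'
python3 -m handwheel '[{"translation":[0.003,0,0],"twist":0,"grip":0.085},{"translation":[0.002,0,0],"twist":0,"grip":0.085},{"translation":[0.002,0,0],"twist":0,"grip":0.085}]'
python3 -c "
from h import *
go(.46,.238,.015,4)
cv2.imwrite('pics/side2.png',read_camera('side')[:,:,::-1])
crop(cv2.imread('pics/side2.png'),145,180,305,310,5,'pics/s2c.png')"
```

```text
time: 3.82
ee_pos: [0.4425, 0.2395, 0.0152]
orientation: [-3.137, -0.113, 0.032]
contact_force: [-4.4, -0.5, 1.6]
opening: 0.0851
time: 4.07
ee_pos: [0.4504, 0.24, 0.0152]
orientation: [-3.137, -0.112, 0.032]
contact_force: [-4.7, 0.4, 2.6]
opening: 0.085
t 4.07 pos [0.4504 0.24   0.0152] h 4.1 open 0.085 F [-4.7  0.4  2.6] tilt -0.9998 q7 [-0.54 -2.2 ]
shift [ 0.0094  0.0027 -0.    ] len 0.01 twist 0.002
```

View pics/s2c.png

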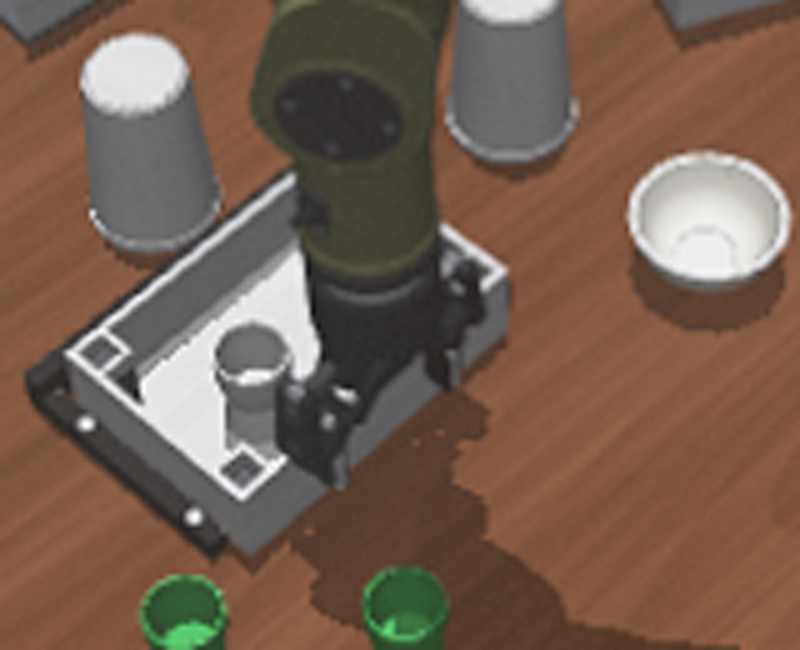

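The tray is nearly home and the jigger is still upright. I'll creep until the force rises.

```bash
python3 -m handwheel '[{"translation":[0.002,0,0],"twist":0,"grip":0.085},{"translation":[0.002,0,0],"twist":0,"grip":0.085},{"translation":[0.002,0,0],"twist":0,"grip":0.085}]'
python3 -m handwheel '[{"translation":[0.002,0,0],"twist":0,"grip":0.085},{"translation":[0.002,0,0],"twist":0,"grip":0.085}]'
```

```text
time: 4.37
ee_pos: [0.456, 0.2403, 0.0151]
orientation: [-3.137, -0.113, 0.034]
contact_force: [-5.3, 0.5, 2.6]
opening: 0.085
time: 4.53
ee_pos: [0.4597, 0.2405, 0.0151]
orientation: [-3.138, -0.113, 0.036]
contact_force: [-4.9, -0.4, 2.7]
opening: 0.0852
```

```bash
python3 -m handwheel '[{"translation":[0.002,0,0],"twist":0,"grip":0.085},{"translation":[0.002,0,0],"twist":0,"grip":0.085}]'
python3 -m handwheel '[{"translation":[0.002,0,0],"twist":0,"grip":0.085},{"translation":[0.002,0,0],"twist":0,"grip":0.085}]'
python3 -c "
from h import *
cv2.imwrite('pics/side3.png',read_camera('side')[:,:,::-1])
crop(cv2.imread('pics/side3.png'),145,180,305,310,5,'pics/s3c.png')"
```

```text
time: 4.7
ee_pos: [0.4634, 0.2407, 0.0151]
orientation: [-3.138, -0.114, 0.038]
contact_force: [-10.4, 1.6, 6.5]
opening: 0.0848
time: 4.87
ee_pos: [0.463, 0.2406, 0.015]
orientation: [3.138, 0.115, -0.051]
contact_force: [-8.9, 0.1, 5.5]
opening: 0.0848
```

View pics/s3c.png

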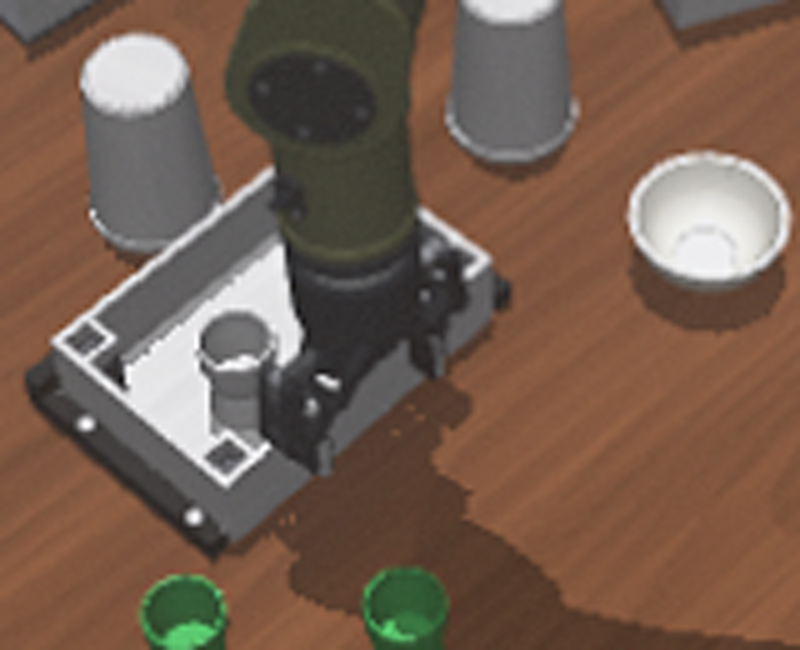

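```bash
python3 -m handwheel '[{"translation":[0.003,0,0],"twist":0,"grip":0.085},{"translation":[0.004,0,0],"twist":0,"grip":0.085},{"translation":[0.004,0,0],"twist":0,"grip":0.085}]'
python3 -m handwheel '[{"translation":[-0.006,0,0],"twist":0,"grip":0.085},{"translation":[-0.025,0,-0.005],"twist":0,"grip":0.085},{"translation":[-0.01,0,-0.035],"twist":0,"grip":0.085},{"translation":[0,0,-0.035],"twist":0,"grip":0.085},{"translation":[0,0,-0.035],"twist":0,"grip":0.085},{"translation":[-0.01,0.03,-0.035],"twist":0,"grip":0.085},{"translation":[-0.02,0.035,-0.02],"twist":0,"grip":0.085},{"translation":[-0.02,0.035,-0.01],"twist":-0.12,"grip":0.085},{"translation":[0,0.035,0],"twist":-0.12,"grip":0.085},{"translation":[0,0,0],"twist":-0.12,"grip":0.085},{"translation":[0,0,0],"twist":0,"grip":0.085}]'
python3 -c "
from h import *
go(.5,.2,.2,94)
for n in ('side','top'): cv2.imwrite(f'pics/{n}4.png',read_camera(n)[:,:,::-1])
crop(cv2.imread('pics/side4.png'),145,200,270,305,6,'pics/s4c.png')
crop(cv2.imread('pics/top4.png'),130,155,230,255,6,'pics/t4c.png')"
```

```text
time: 5.17
ee_pos: [0.4621, 0.2401, 0.0145]
orientation: [3.131, 0.116, -0.086]
contact_force: [-12.1, 0.5, 9.5]
opening: 0.0848
time: 6.08
ee_pos: [0.4151, 0.1056, 0.1974]
orientation: [-3.056, -0.683, 0.004]
contact_force: [-0.6, -0.1, 0.7]
opening: 0.0849
t 6.08 pos [0.4151 0.1056 0.1974] h 25.21 open 0.0849 F [-0.6 -0.1  0.7] tilt -0.9999 q7 [-0.18 -1.75]
shift [ 0.117  -0.0493 -0.0021] len 0.127 twist -1.201
```

View pics/s4c.png

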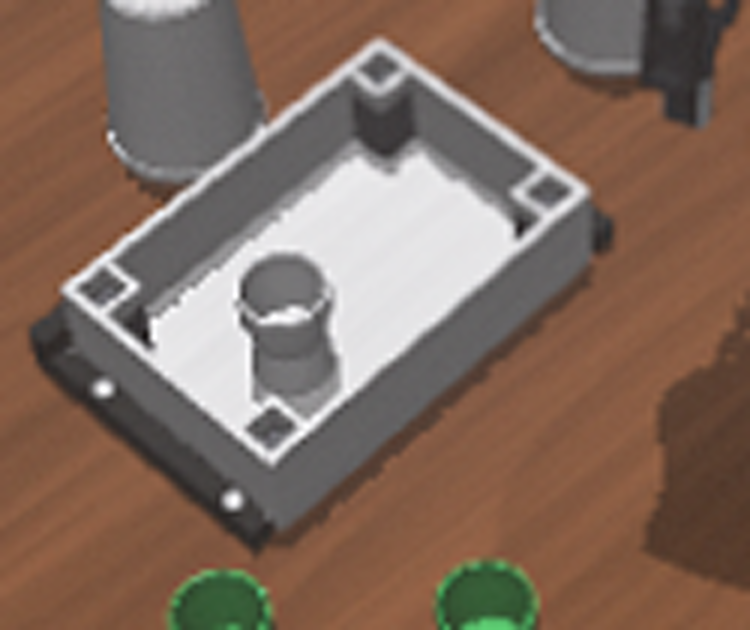

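View pics/t4c.png

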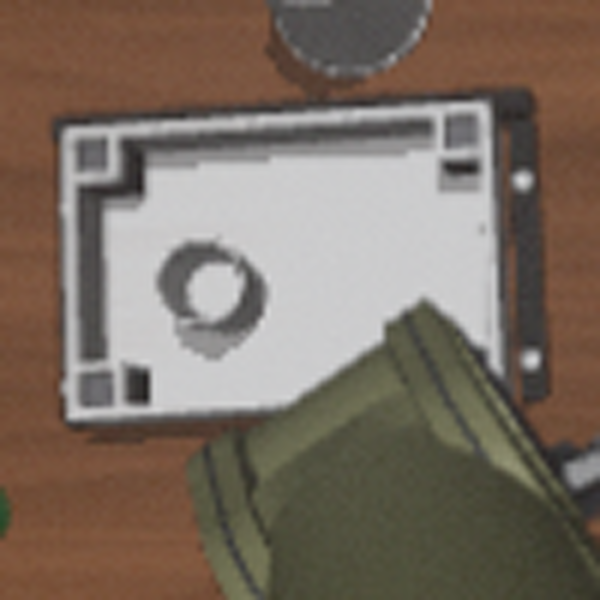

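```bash
python3 - <<'E'
from h import *
np.set_printoptions(precision=4,suppress=True)
S=cpx([(104,287),(380,68),(549,191),(273,426)],6,145,200);T=cpx([(93,156),(462,132),(97,388)],6,130,155)
for i,j in ((0,0),(1,1),(3,2)): print(*tri(S[i],T[j]))
Q=onz('side',S,.06);print(Q,'c',Q.mean(0));
d=Q[0]+Q[3]-Q[1]-Q[2];e=Q[0]+Q[1]-Q[2]-Q[3];print(np.degrees(np.arctan2(-d[0],d[1])),np.degrees(np.arctan2(e[1],e[0])))
Q=onz('top',T,.06);print('top c',(Q[1]+Q[2])/2,'yaws',np.degrees(np.arctan2(-(Q[0]-Q[1])[0],(Q[0]-Q[1])[1])),np.degrees(np.arctan2((Q[0]-Q[2])[1],(Q[0]-Q[2])[0])))
crop(cv2.imread('pics/side4.png'),178,232,208,272,14,'pics/s4j.png')
crop(cv2.imread('pics/top4.png'),148,188,182,220,14,'pics/t4j.png')
E
```

```text
[0.6035 0.3411 0.0599] 7.891837709966552e-05
[0.6175 0.1507 0.0592] 0.00039065234585276056
[0.4835 0.3324 0.0604] 0.000731617493499236
[[0.6034 0.3411 0.06  ]
 [0.6172 0.1512 0.06  ]
 [0.4971 0.1425 0.06  ]
 [0.4834 0.3321 0.06  ]] c [0.5503 0.2417 0.06  ]
4.1399476758333265 4.23101535387341
top c [0.5505 0.2416 0.06  ] yaws 4.156368084152074 3.9463294396374753
```

View pics/s4j.png

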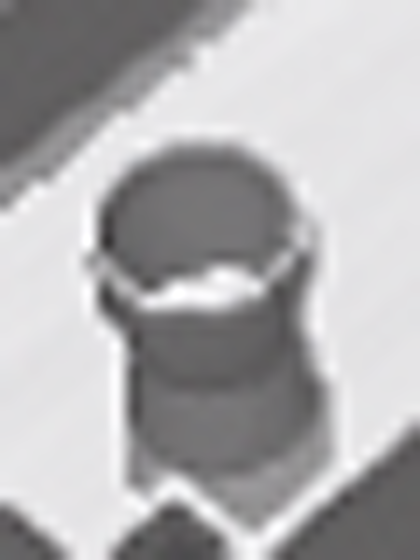

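View pics/t4j.png

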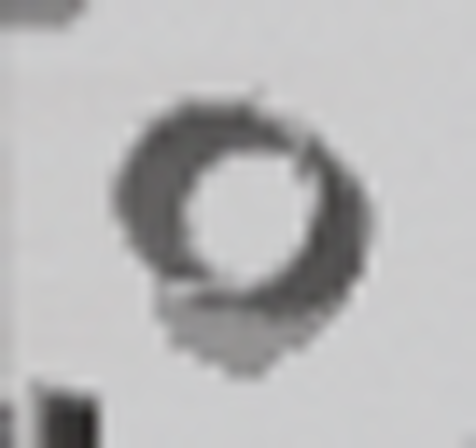

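```bash
python3 - <<'E'
from h import *
np.set_printoptions(precision=4,suppress=True)
a,b=(192.1,247.2),(163.2,202.)
print(tri(a,b),onz('side',[a],.069),onz('top',[b],.069))
# check: projected rim circle extents
for c in onz('side',[a],.069),onz('top',[b],.069):
  th=np.linspace(0,6.28,60);P=c+np.c_[.023*np.cos(th),.023*np.sin(th),0*th]
  for n,x0,y0 in (('side',178,232),('top',148,188)):
    q=(proj(n,P)-[x0,y0]+.5)*14-.5;print(n,q.min(0),q.max(0))
E
```

```text
(array([0.5364, 0.2794, 0.0695]), np.float64(0.000969547191093013)) [[0.5372 0.2794 0.069 ]] [[0.5361 0.2792 0.069 ]]
side [ 93.4841 130.7619] [314.3855 309.5596]
top [113.3408  92.5306] [323.8326 302.9639]
side [ 97.5993 133.2137] [318.5727 312.116 ]
top [114.1072  97.5161] [324.6316 308.0095]
```

```bash
python3 -m handwheel '[{"translation":[0,0,0],"twist":-0.12,"grip":0.065},{"translation":[0,0,0],"twist":-0.12,"grip":0.065},{"translation":[0,0,0],"twist":-0.12,"grip":0.065},{"translation":[0,0,0],"twist":-0.12,"grip":0.065},{"translation":[0,0,0],"twist":-0.12,"grip":0.065},{"translation":[0,0,0],"twist":-0.12,"grip":0.065},{"translation":[0,0,0],"twist":-0.12,"grip":0.065},{"translation":[0,0,0],"twist":-0.12,"grip":0.065},{"translation":[0,0,0],"twist":-0.12,"grip":0.065},{"translation":[0,0,0],"twist":-0.1,"grip":0.065},{"translation":[0,0,0],"twist":0,"grip":0.065}]' 40
python3 -c "
from h import *
go(.5365,.2793,.13,94)"
```

```text
time: 7.1
ee_pos: [0.423, 0.1262, 0.1944]
orientation: [-2.114, -2.305, -0.032]
contact_force: [1.0, 0.4, -0.6]
opening: 0.0649
t 7.1 pos [0.423  0.1262 0.1944] h 94.97 open 0.0649 F [ 1.   0.4 -0.6] tilt -0.9997 q7 [ 0.02 -0.91]
shift [0.1411 0.1259 0.0685] len 0.201 twist 0.017
```

```bash
python3 -m handwheel '[{"translation":[0.015,0.013,0],"twist":0.017,"grip":0.065},{"translation":[0.025,0.022,0.005],"twist":0,"grip":0.065},{"translation":[0.025,0.023,0.01],"twist":0,"grip":0.065},{"translation":[0.025,0.023,0.01],"twist":0,"grip":0.065},{"translation":[0.02,0.018,0.01],"twist":0,"grip":0.065},{"translation":[0.012,0.011,0.01],"twist":0,"grip":0.065},{"translation":[0,0,0],"twist":0,"grip":0.065},{"translation":[0,0,0],"twist":0,"grip":0.065}]'
python3 -c "
from h import *
go(.5365,.2793,.038,94)"
```

```text
time: 7.77
ee_pos: [0.5284, 0.2708, 0.1466]
orientation: [-2.169, -2.248, -0.033]
contact_force: [0.4, -0.9, 0.3]
opening: 0.0649
t 7.77 pos [0.5284 0.2708 0.1466] h 92.06 open 0.0649 F [ 0.4 -0.9  0.3] tilt -0.9996 q7 [-0.23 -1.02]
shift [0.0052 0.008  0.1088] len 0.109 twist -0.034
```

```bash
python3 -m handwheel '[{"translation":[0.0055,0.008,0.015],"twist":-0.034,"grip":0.065},{"translation":[0,0,0.02],"twist":0,"grip":0.065},{"translation":[0,0,0.01],"twist":0,"grip":0.065},{"translation":[0,0,0],"twist":0,"grip":0.065}]'
python3 -c "
from h import *
go(.5365,.2793,.038,94)"
```

```text
time: 8.1
ee_pos: [0.5348, 0.278, 0.1016]
orientation: [-2.137, -2.279, -0.033]
contact_force: [-0.1, 0.1, -1.3]
opening: 0.0649
t 8.1 pos [0.5348 0.278  0.1016] h 93.69 open 0.0649 F [-0.1  0.1 -1.3] tilt -0.9996 q7 [-0.26 -1.04]
shift [-0.0005  0.0015  0.0636] len 0.064 twist -0.005
```

```bash
python3 -m handwheel '[{"translation":[0,0.0015,0.015],"twist":0,"grip":0.065},{"translation":[0,0,0.02],"twist":0,"grip":0.065},{"translation":[0,0,0.018],"twist":0,"grip":0.065},{"translation":[0,0,0.007],"twist":0,"grip":0.065},{"translation":[0,0,0.002],"twist":0,"grip":0.065},{"translation":[0,0,0],"twist":0,"grip":0.065}]'
python3 -c "
from h import *
go(.5365,.2793,.038,94)
cv2.imwrite(f'pics/side5.png',read_camera('side')[:,:,::-1])
crop(cv2.imread('pics/side5.png'),145,180,270,300,5,'pics/s5c.png')"
```

```text
time: 8.6
ee_pos: [0.5368, 0.2774, 0.0429]
orientation: [-2.149, -2.273, -0.036]
contact_force: [0.2, 0.9, 0.7]
opening: 0.065
t 8.6 pos [0.5368 0.2774 0.0429] h 93.21 open 0.065 F [0.2 0.9 0.7] tilt -0.9997 q7 [-0.29 -1.1 ]
shift [ 0.0018 -0.0002  0.0049] len 0.005 twist -0.014
```

View pics/s5c.png

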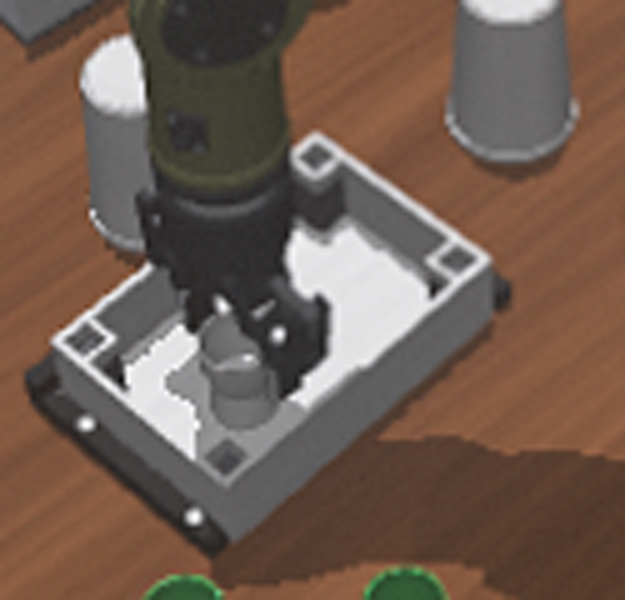

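The fingers straddle the jigger at crop (235,360), clear of walls and posts. Next I'll lower a little and close.

```bash
python3 -m handwheel '[{"translation":[0.0015,0,0.004],"twist":0,"grip":0.065},{"translation":[0,0,0],"twist":0,"grip":0.04},{"translation":[0,0,0],"twist":0,"grip":0.035},{"translation":[0,0,0],"twist":0,"grip":0.035},{"translation":[0,0,0],"twist":0,"grip":0.035},{"translation":[0,0,0],"twist":0,"grip":0.035}]' 40
```

```text
time: 9.15
ee_pos: [0.5389, 0.2804, 0.0432]
orientation: [-2.152, -2.272, -0.046]
contact_force: [-0.3, -0.2, -1.5]
opening: 0.0432
```

```bash
python3 -m handwheel '[{"translation":[0,0,0],"twist":0,"grip":0.035},{"translation":[0,0,-0.01],"twist":0,"grip":0.035},{"translation":[0,0,-0.02],"twist":0,"grip":0.035},{"translation":[0,0,-0.03],"twist":0,"grip":0.035},{"translation":[0,0,-0.03],"twist":0,"grip":0.035},{"translation":[0,0,-0.03],"twist":0,"grip":0.035},{"translation":[0,0,-0.02],"twist":0,"grip":0.035},{"translation":[0,0,0],"twist":0,"grip":0.035}]'
python3 -c "
from h import *
go(.5365,.2793,.038,94)
cv2.imwrite(f'pics/side6.png',read_camera('side')[:,:,::-1])
crop(cv2.imread('pics/side6.png'),145,140,270,300,5,'pics/s6c.png')"
```

```text
time: 9.82
ee_pos: [0.5352, 0.2755, 0.1905]
orientation: [-2.148, -2.273, -0.037]
contact_force: [0.2, 1.0, -0.6]
opening: 0.0432
t 9.82 pos [0.5352 0.2755 0.1905] h 93.25 open 0.0432 F [ 0.2  1.  -0.6] tilt -0.9996 q7 [-0.21 -0.96]
shift [-0.0002  0.0002  0.1525] len 0.153 twist -0.013
```

View pics/s6c.png

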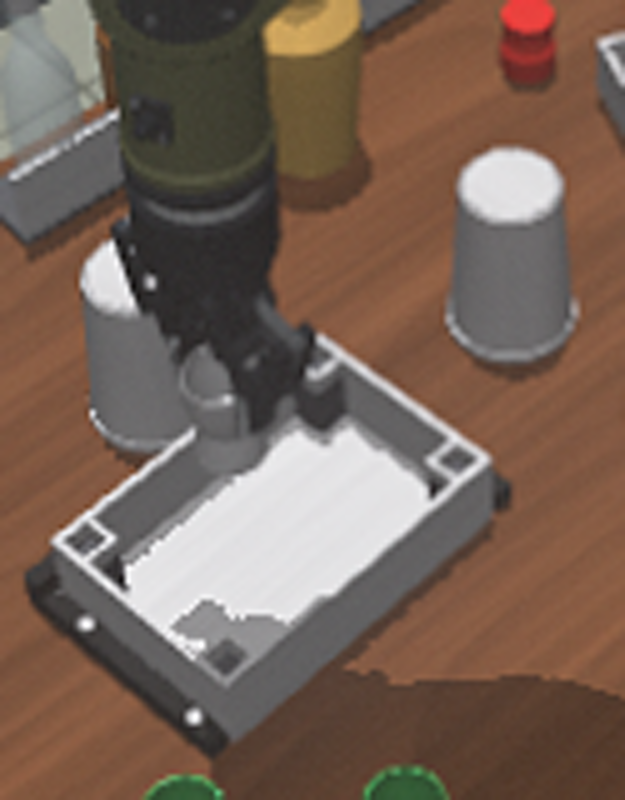

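```bash
python3 - <<'E'
from h import *
np.set_printoptions(precision=4,suppress=True)
S=cpx([(70,303),(455,207),(588,388),(182,497)],7,255,105);T=cpx([(175,72),(634,263),(510,575),(45,380)],7,290,140)
for n,q in(('side',S),('top',T)):
    P=onz(n,q,.056);d=(P[0]+P[3])-(P[1]+P[2]);e=(P[0]+P[1])-(P[2]+P[3])
    print(n,'c',P.mean(0),'yaw by y',np.degrees(np.arctan2(-d[0],d[1])),'by x',np.degrees(np.arctan2(e[1],e[0])),np.linalg.norm(d)/2,np.linalg.norm(e)/2)
y=np.radians(-23.2);print(np.array([.5942,-.2564])-.054*np.array([-np.sin(y),np.cos(y)]))
go(.572,-.306,.19,66.8)
E
```

```text
side c [ 0.5945 -0.2557  0.056 ] yaw by y -23.322683209903584 by x -22.954117410194524 0.21734850400487404 0.1462309108388984
top c [ 0.5936 -0.2565  0.056 ] yaw by y -22.656033101821325 by x -23.31786227869895 0.2201160180232466 0.1517568948174273
[ 0.5729 -0.306 ]
t 9.87 pos [0.5348 0.275  0.189 ] h 93.24 open 0.0431 F [-0.3  0.2 -0.5] tilt -0.9997 q7 [-0.21 -0.96]
shift [-0.582   0.0043 -0.0157] len 0.582 twist 0.462
```

```bash
python3 -m handwheel '[{"translation":[-0.015,0,-0.003],"twist":0,"grip":0.035},{"translation":[-0.028,0,-0.003],"twist":0,"grip":0.035},{"translation":[-0.037,0,-0.003],"twist":0,"grip":0.035},{"translation":[-0.037,0,-0.002],"twist":0,"grip":0.035},{"translation":[-0.037,0,-0.002],"twist":0,"grip":0.035},{"translation":[-0.037,0,-0.002],"twist":0,"grip":0.035},{"translation":[-0.037,0,0],"twist":0,"grip":0.035},{"translation":[-0.037,0,0],"twist":0,"grip":0.035},{"translation":[-0.037,0,0],"twist":0,"grip":0.035},{"translation":[-0.037,0,0],"twist":0,"grip":0.035},{"translation":[-0.037,0,0],"twist":0,"grip":0.035},{"translation":[-0.028,0,0],"twist":0,"grip":0.035}]'
python3 -c "
from h import *
go(.573,-.306,.19,66.9)"
```

```text
time: 10.87
ee_pos: [0.5511, -0.1368, 0.1802]
orientation: [-2.111, -2.281, -0.019]
contact_force: [-0.1, -0.1, -1.5]
opening: 0.0432
t 10.87 pos [ 0.5511 -0.1368  0.1802] h 94.43 open 0.0432 F [-0.1 -0.1 -1.5] tilt -0.9993 q7 [ 0.56 -0.28]
shift [-0.17    0.0085 -0.0156] len 0.171 twist 0.48
```

```bash
python3 -m handwheel '[{"translation":[-0.032,0.001,-0.004],"twist":0.12,"grip":0.035},{"translation":[-0.031,0.004,-0.004],"twist":0.12,"grip":0.035},{"translation":[-0.028,0.007,0],"twist":0.12,"grip":0.035},{"translation":[-0.02,0.009,0],"twist":0.11,"grip":0.035},{"translation":[-0.01,0.004,0],"twist":0,"grip":0.035},{"translation":[0,0,0],"twist":0,"grip":0.035},{"translation":[0,0,0],"twist":0,"grip":0.035}]'
python3 -c "
from h import *
go(.573,-.306,.15,66.9)"
```

```text
time: 11.45
ee_pos: [0.5523, -0.2772, 0.1733]
orientation: [-2.598, -1.683, 0.019]
contact_force: [0.5, -0.1, -0.9]
opening: 0.043
t 11.45 pos [ 0.5523 -0.2772  0.1733] h 65.86 open 0.043 F [ 0.5 -0.1 -0.9] tilt -0.9989 q7 [ 0.68 -0.43]
shift [-0.0181  0.0316  0.0216] len 0.042 twist -0.018
```

```bash
python3 -m handwheel '[{"translation":[-0.009,0.016,0],"twist":-0.018,"grip":0.035},{"translation":[-0.009,0.016,0.003],"twist":0,"grip":0.035},{"translation":[0,0,0.003],"twist":0,"grip":0.035},{"translation":[0,0,0],"twist":0,"grip":0.035}]'
python3 -c "
from h import *
go(.573,-.306,.056,66.9)
print(head()[0][:,2].round(4))"
```

```text
time: 11.78
ee_pos: [0.5742, -0.2962, 0.1639]
orientation: [-2.556, -1.729, 0.016]
contact_force: [-0.3, 1.3, -1.5]
opening: 0.0432
t 11.78 pos [ 0.5742 -0.2962  0.1639] h 68.12 open 0.0432 F [-0.3  1.3 -1.5] tilt -0.9984 q7 [ 0.69 -0.36]
shift [-0.012   0.0082  0.1073] len 0.108 twist 0.021
[-0.0402  0.0403 -0.9984]
```

```bash
python3 -m handwheel '[{"translation":[-0.011,0.008,0.012],"twist":0.02,"grip":0.035},{"translation":[0,0,0.02],"twist":0,"grip":0.035},{"translation":[0,0,0.015],"twist":0,"grip":0.035},{"translation":[0,0,0],"twist":0,"grip":0.035}]'
python3 -c "
from h import *
go(.573,-.306,.056,66.9)
print(head()[0][:,2].round(4))"
```

```text
time: 12.12
ee_pos: [0.5762, -0.2969, 0.1162]
orientation: [-2.556, -1.72, 0.011]
contact_force: [-0.9, -0.5, -1.6]
opening: 0.0431
t 12.12 pos [ 0.5762 -0.2969  0.1162] h 67.83 open 0.0431 F [-0.9 -0.5 -1.6] tilt -0.9981 q7 [ 0.68 -0.38]
shift [-0.0114  0.0037  0.0598] len 0.061 twist 0.016
[-0.0401  0.0466 -0.9981]
```

```bash
python3 -m handwheel '[{"translation":[0,0,0],"twist":0,"grip":0.035}]'
python3 -c "
from h import *
go(.573,-.306,.056,66.9)
print(head()[0][:,2].round(4), read_state()['dq'].round(3))"
python3 -m handwheel '[{"translation":[0,0,0],"twist":0,"grip":0.035}]'
python3 -c "
from h import *
go(.573,-.306,.056,66.9)
print(head()[0][:,2].round(4), read_state()['dq'].round(3))"

```

```text
time: 12.2
ee_pos: [0.576, -0.2944, 0.1162]
orientation: [-2.551, -1.723, 0.011]
contact_force: [0.7, 0.3, -0.1]
opening: 0.0432
t 12.2 pos [ 0.576  -0.2944  0.1162] h 68.02 open 0.0432 F [ 0.7  0.3 -0.1] tilt -0.998 q7 [ 0.68 -0.38]
shift [-0.0137  0.0049  0.0596] len 0.061 twist 0.02
[-0.0412  0.0485 -0.998 ] [-0.014  0.009 -0.01   0.045  0.003 -0.007 -0.002]
time: 12.28
ee_pos: [0.5758, -0.2927, 0.1166]
orientation: [-2.548, -1.725, 0.011]
contact_force: [-0.6, -0.0, -0.7]
opening: 0.0433
t 12.28 pos [ 0.5758 -0.2927  0.1166] h 68.16 open 0.0433 F [-0.6 -0.  -0.7] tilt -0.9979 q7 [ 0.68 -0.38]
shift [-0.0152  0.0058  0.06  ] len 0.062 twist 0.022
[-0.0418  0.0496 -0.9979] [-0.012 -0.018 -0.018  0.011 -0.006  0.001  0.004]
```

```bash
python3 -m handwheel '[{"translation":[-0.01,0.0035,0.008],"twist":0.02,"grip":0.035},{"translation":[-0.008,0.003,0.014],"twist":0,"grip":0.035},{"translation":[-0.005,0.002,0.014],"twist":0,"grip":0.035}]'
python3 -c "
from h import *
go(.573,-.306,.056,66.9)
print(head()[0][:,2].round(4), read_state()['dq'].round(3))"
```

```text
time: 12.53
ee_pos: [0.5778, -0.3147, 0.0832]
orientation: [-2.568, -1.708, 0.001]
contact_force: [0.3, -1.1, -1.1]
opening: 0.0433
t 12.53 pos [ 0.5778 -0.3147  0.0832] h 67.2 open 0.0433 F [ 0.3 -1.1 -1.1] tilt -0.9984 q7 [ 0.7  -0.38]
shift [ 0.0053 -0.0065  0.0278] len 0.029 twist 0.005
[-0.0321  0.0476 -0.9984] [ 0.037  0.243  0.105 -0.016  0.139 -0.246  0.001]
```

```bash
python3 -m handwheel '[{"translation":[0.0,-0.003,0.012],"twist":0,"grip":0.035},{"translation":[0.0,-0.002,0.008],"twist":0,"grip":0.035}]'
python3 -c "
from h import *
go(.573,-.306,.056,66.9)
print(head()[0][:,2].round(4), read_state()['dq'].round(3))"
```

```text
time: 12.7
ee_pos: [0.5712, -0.3159, 0.0597]
orientation: [-2.573, -1.703, 0.004]
contact_force: [-0.1, -0.2, -1.2]
opening: 0.0434
t 12.7 pos [ 0.5712 -0.3159  0.0597] h 66.96 open 0.0434 F [-0.1 -0.2 -1.2] tilt -0.9984 q7 [ 0.69 -0.4 ]
shift [ 0.0097 -0.002   0.0041] len 0.011 twist 0.001
[-0.033   0.0456 -0.9984] [-0.007  0.115  0.089  0.104  0.1   -0.231 -0.082]
```

```bash
python3 -m handwheel '[{"translation":[0.004,0,0.0],"twist":0,"grip":0.035}]'
python3 -c "
from h import *
go(.573,-.306,.056,66.9)
print(head()[0][:,2].round(4), read_state()['dq'].round(3))"
python3 -m handwheel '[{"translation":[0.004,0,0.002],"twist":0,"grip":0.035}]'
python3 -c "
from h import *
go(.573,-.306,.056,66.9)
print(head()[0][:,2].round(4), read_state()['dq'].round(3))"

```

```text
time: 12.78
ee_pos: [0.5699, -0.3138, 0.0569]
orientation: [-2.573, -1.698, 0.01]
contact_force: [-1.1, -0.7, -0.7]
opening: 0.0432
t 12.78 pos [ 0.5699 -0.3138  0.0569] h 66.82 open 0.0432 F [-1.1 -0.7 -0.7] tilt -0.9982 q7 [ 0.69 -0.4 ]
shift [ 0.0083 -0.0002  0.0011] len 0.008 twist -0.001
[-0.0379  0.0456 -0.9982] [-0.072  0.001  0.001  0.011 -0.011 -0.013 -0.076]
time: 12.87
ee_pos: [0.5713, -0.3102, 0.0544]
orientation: [-2.573, -1.697, 0.01]
contact_force: [0.3, 0.4, -0.4]
opening: 0.0434
t 12.87 pos [ 0.5713 -0.3102  0.0544] h 66.77 open 0.0434 F [ 0.3  0.4 -0.4] tilt -0.9982 q7 [ 0.68 -0.41]
shift [ 0.0046 -0.0001 -0.0015] len 0.005 twist -0.002
[-0.0382  0.046  -0.9982] [-0.073  0.052  0.037  0.04   0.024 -0.066 -0.098]
```

```bash
python3 -m handwheel '[{"translation":[0.002,0,0.001],"twist":0,"grip":0.035}]'
python3 -m handwheel '[{"translation":[0.001,0,0.0015],"twist":0,"grip":0.035}]'
python3 -c "
from h import *
go(.573,-.306,.056,66.9)
print(head()[0][:,2].round(4), read_state()['dq'].round(3))
cv2.imwrite(f'pics/side7.png',read_camera('side')[:,:,::-1])
crop(cv2.imread('pics/side7.png'),240,90,350,200,6,'pics/s7c.png')"

```

```text
time: 12.95
ee_pos: [0.572, -0.3085, 0.0541]
orientation: [-2.573, -1.697, 0.012]
contact_force: [-4.9, -1.5, 12.4]
opening: 0.0434
time: 13.03
ee_pos: [0.5721, -0.3084, 0.0541]
orientation: [-2.575, -1.697, 0.015]
contact_force: [-4.9, -2.3, 12.3]
opening: 0.0433
t 13.03 pos [ 0.5721 -0.3084  0.0541] h 66.75 open 0.0433 F [-4.9 -2.3 12.3] tilt -0.9983 q7 [ 0.68 -0.42]
shift [ 0.0026 -0.0002 -0.0019] len 0.003 twist -0.003
[-0.04    0.0427 -0.9983] [-0.027 -0.004  0.022  0.004  0.012  0.    -0.028]
```

View pics/s7c.png

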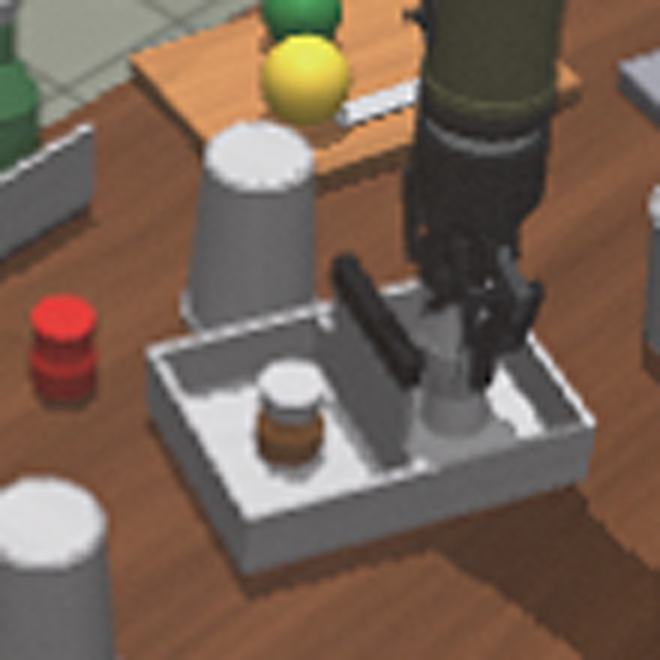

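The jigger stands on the compartment floor (12 N contact). I'll open gently, then rise.

```bash
python3 -m handwheel '[{"translation":[0,0,-0.0005],"twist":0,"grip":0.055},{"translation":[0,0,0],"twist":0,"grip":0.062},{"translation":[0,0,0],"twist":0,"grip":0.066},{"translation":[0,0,0],"twist":0,"grip":0.066}]'
python3 -c "
from h import *
go(.573,-.306,.15,66.9)
print(head()[0][:,2].round(4), read_state()['dq'].round(3))"
```

```text
time: 13.42
ee_pos: [0.5748, -0.3074, 0.0568]
orientation: [-2.576, -1.701, 0.01]
contact_force: [0.2, 0.3, -0.6]
opening: 0.0663
t 13.42 pos [ 0.5748 -0.3074  0.0568] h 66.84 open 0.0663 F [ 0.2  0.3 -0.6] tilt -0.9985 q7 [ 0.68 -0.42]
shift [ 0.0028 -0.0068 -0.0929] len 0.093 twist -0.001
[-0.0355  0.0416 -0.9985] [-0.004 -0.001 -0.006 -0.003 -0.    -0.003 -0.   ]
```

```bash
python3 -m handwheel '[{"translation":[0.0002,-0.0004,-0.008],"twist":0,"grip":0.066},{"translation":[0.0004,-0.0008,-0.016],"twist":0,"grip":0.066},{"translation":[0.0006,-0.0012,-0.025],"twist":0,"grip":0.066},{"translation":[0.0006,-0.0012,-0.025],"twist":0,"grip":0.066}]'
python3 -c "
from h import *
go(.594,-.256,.19,157)
print(head()[0][:,2].round(4), read_state()['dq'].round(3))"
```

```text
time: 13.75
ee_pos: [0.5716, -0.3048, 0.1284]
orientation: [-2.566, -1.698, 0.018]
contact_force: [0.1, 0.1, -0.0]
opening: 0.066
t 13.75 pos [ 0.5716 -0.3048  0.1284] h 66.95 open 0.066 F [ 0.1  0.1 -0. ] tilt -0.9978 q7 [ 0.7  -0.38]
shift [ 0.0552 -0.0022 -0.0602] len 0.082 twist -1.572
[-0.0457  0.0474 -0.9978] [ 0.079 -0.366 -0.175 -0.177 -0.233  0.55   0.173]
```

```bash
python3 -m handwheel '[{"translation":[0.002,-0.001,-0.03],"twist":0,"grip":0.08},{"translation":[0.002,-0.001,-0.03],"twist":0,"grip":0.08},{"translation":[0.02,0,-0.01],"twist":-0.1,"grip":0.08},{"translation":[0.02,0,0],"twist":-0.12,"grip":0.08},{"translation":[0.01,0,0],"twist":-0.12,"grip":0.08},{"translation":[0,0,0],"twist":-0.12,"grip":0.08},{"translation":[0,0,0],"twist":-0.12,"grip":0.08},{"translation":[0,0,0],"twist":-0.12,"grip":0.08},{"translation":[0,0,0],"twist":-0.12,"grip":0.08},{"translation":[0,0,0],"twist":-0.12,"grip":0.08},{"translation":[0,0,0],"twist":-0.12,"grip":0.08},{"translation":[0,0,0],"twist":-0.12,"grip":0.08}]'
python3 -c "
from h import *
go(.594,-.256,.19,157)
print(head()[0][:,2].round(4), read_state()['dq'].round(3))"
```

```text
time: 14.75
ee_pos: [0.5966, -0.2521, 0.2197]
orientation: [-1.142, -2.883, -0.045]
contact_force: [0.6, -0.5, -0.3]
opening: 0.0796
t 14.75 pos [ 0.5966 -0.2521  0.2197] h 136.81 open 0.0796 F [ 0.6 -0.5 -0.3] tilt -0.9988 q7 [0.76 0.62]
shift [-0.0022 -0.005   0.0295] len 0.03 twist -0.352
[-0.0266  0.042  -0.9988] [ 0.141  0.104 -0.373 -0.012  0.268  0.171  1.279]
```

```bash
python3 -m handwheel '[{"translation":[0,0,0],"twist":-0.12,"grip":0.08},{"translation":[0,0,0],"twist":-0.1,"grip":0.08},{"translation":[0,0,0],"twist":-0.05,"grip":0.08},{"translation":[0,0,0],"twist":0,"grip":0.08}]'
python3 -c "
from h import *
go(.594,-.256,.19,157)
print(head()[0][:,2].round(4), read_state()['dq'].round(3))
for n in ('side','top'): cv2.imwrite(f'pics/{n}8.png',read_camera(n)[:,:,::-1])
crop(cv2.imread('pics/side8.png'),240,90,350,200,6,'pics/s8c.png')
crop(cv2.imread('pics/top8.png'),280,130,390,230,6,'pics/t8c.png')"
```

```text
time: 15.08
ee_pos: [0.5966, -0.252, 0.2216]
orientation: [-0.719, -3.022, -0.055]
contact_force: [-0.3, -0.4, -0.5]
opening: 0.0802
t 15.08 pos [ 0.5966 -0.252   0.2216] h 153.29 open 0.0802 F [-0.3 -0.4 -0.5] tilt -0.9988 q7 [0.79 0.87]
shift [-0.0007 -0.0056  0.0314] len 0.032 twist -0.065
[-0.0254  0.0423 -0.9988] [ 0.001 -0.007 -0.    -0.001 -0.008 -0.    -0.02 ]
```

View pics/s8c.png

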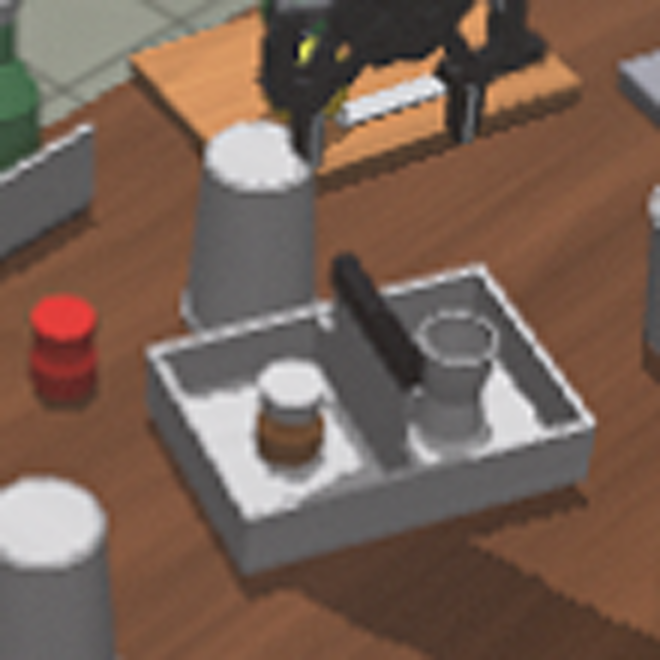

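View pics/t8c.png

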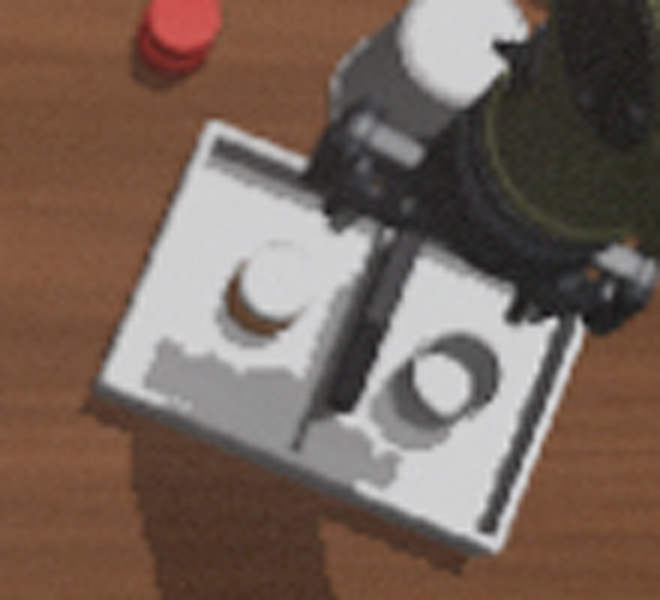

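Both pictures show the jigger upright in the right-hand compartment (side crop (457,380), top crop (450,380)), the jar upright in the left one, and the caddy unmoved. Next is the grip bar.

```bash
python3 -m handwheel '[{"translation":[0,-0.002,0.008],"twist":-0.063,"grip":0.08},{"translation":[-0.001,-0.002,0.015],"twist":0,"grip":0.08},{"translation":[-0.001,-0.001,0.018],"twist":0,"grip":0.08},{"translation":[-0.001,-0.001,0.015],"twist":0,"grip":0.08},{"translation":[0,0,0.005],"twist":0,"grip":0.08},{"translation":[0,0,0],"twist":0,"grip":0.08}]'
python3 -c "
from h import *
go(.5935,-.255,.088,156.9)
print(head()[0][:,2].round(4), read_state()['dq'].round(3))"
```

```text
time: 15.68
ee_pos: [0.5958, -0.2566, 0.1574]
orientation: [-0.645, -3.042, -0.053]
contact_force: [0.6, -1.0, -0.1]
opening: 0.0801
t 15.68 pos [ 0.5958 -0.2566  0.1574] h 156.09 open 0.0801 F [ 0.6 -1.  -0.1] tilt -0.9989 q7 [0.79 0.87]
shift [ 0.0001 -0.0013  0.0695] len 0.07 twist -0.014
[-0.024   0.0398 -0.9989] [ 0.     0.012  0.01   0.006  0.004  0.001 -0.022]
```

```bash
python3 -m handwheel '[{"translation":[0,-0.001,0.01],"twist":-0.014,"grip":0.08},{"translation":[0,-0.0005,0.015],"twist":0,"grip":0.08},{"translation":[0,0,0.017],"twist":0,"grip":0.08},{"translation":[0,0,0.013],"twist":0,"grip":0.08},{"translation":[0,0,0.006],"twist":0,"grip":0.08},{"translation":[0,0,0],"twist":0,"grip":0.08}]'
python3 -c "
from h import *
go(.5935,-.255,.088,156.9)
print(head()[0][:,2].round(4), read_state()['dq'].round(3))
cv2.imwrite(f'pics/side9.png',read_camera('side')[:,:,::-1])
crop(cv2.imread('pics/side9.png'),240,90,350,200,6,'pics/s9c.png')"
```

```text
time: 16.18
ee_pos: [0.5944, -0.2555, 0.092]
orientation: [-0.627, -3.048, -0.053]
contact_force: [-0.9, -0.4, 0.2]
opening: 0.0799
t 16.18 pos [ 0.5944 -0.2555  0.092 ] h 156.78 open 0.0799 F [-0.9 -0.4  0.2] tilt -0.999 q7 [0.77 0.82]
shift [0.0009 0.     0.0041] len 0.004 twist -0.002
[-0.022   0.0392 -0.999 ] [-0.     0.009 -0.003  0.001  0.006  0.    -0.004]
```

View pics/s9c.png

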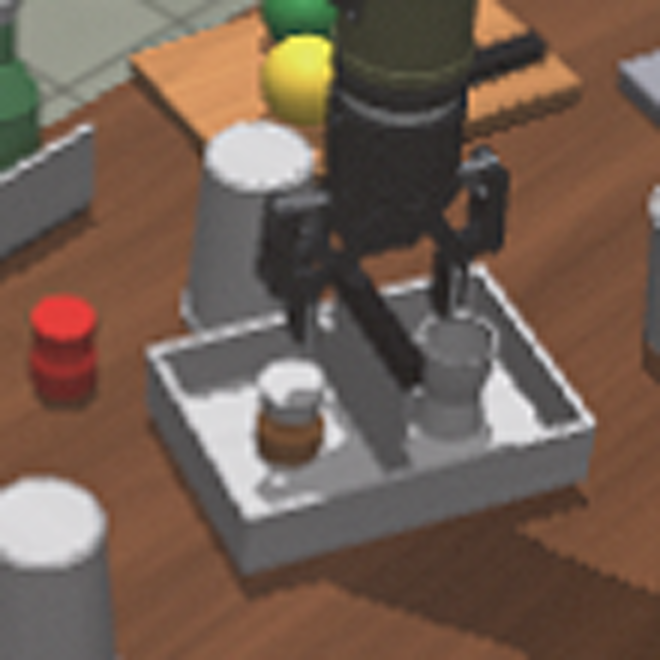

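The bar is between the fingers, which are clear of the jar and jigger. Next step: close.

```bash
python3 -m handwheel '[{"translation":[0.0005,0,0.003],"twist":0,"grip":0.05},{"translation":[0,0,0],"twist":0,"grip":0.03},{"translation":[0,0,0],"twist":0,"grip":0.02},{"translation":[0,0,0],"twist":0,"grip":0.014},{"translation":[0,0,0],"twist":0,"grip":0.008}]' 60
python3 -m handwheel '[{"translation":[0,0,0],"twist":0,"grip":0.004},{"translation":[0,0,0],"twist":0,"grip":0.004},{"translation":[0,0,0],"twist":0,"grip":0.004}]' 100
python3 -c "
from h import *
go(.5935,-.255,.088,156.9)
print(head()[0][:,2].round(4), read_state()['dq'].round(3), read_state()['ft_torque'])"
```

```text
time: 16.65
ee_pos: [0.596, -0.2553, 0.0921]
orientation: [-0.629, -3.053, -0.053]
contact_force: [-4.1, -6.8, 2.4]
opening: 0.0195
time: 16.9
ee_pos: [0.5957, -0.2563, 0.0928]
orientation: [-0.628, -3.053, -0.049]
contact_force: [1.1, 0.1, -2.1]
opening: 0.0123
t 16.9 pos [ 0.5957 -0.2563  0.0928] h 156.78 open 0.0123 F [ 1.1  0.1 -2.1] tilt -0.9992 q7 [0.77 0.82]
shift [0.0024 0.0002 0.0049] len 0.005 twist -0.002
[-0.0173  0.0356 -0.9992] [-0.001 -0.002  0.002  0.004  0.002  0.001  0.001] [-0.37037468  0.0548979   0.08517335]
```

```bash
python3 -m handwheel '[{"translation":[0.0005,0,-0.004],"twist":0,"grip":0.004},{"translation":[0.001,0,-0.006],"twist":0,"grip":0.004},{"translation":[0.001,0,-0.008],"twist":0,"grip":0.004},{"translation":[0.001,0,-0.01],"twist":0,"grip":0.004},{"translation":[0.001,0,-0.01],"twist":0,"grip":0.004}]'
python3 -c "
from h import *
go(.5957,-.2563,.28,156.9)
print(head()[0][:,2].round(4), read_state()['dq'].round(3), read_state()['ft_torque'])
cv2.imwrite(f'pics/side10.png',read_camera('side')[:,:,::-1])
crop(cv2.imread('pics/side10.png'),240,70,350,200,5,'pics/s10c.png')"
```

```text
time: 17.32
ee_pos: [0.5874, -0.2554, 0.1278]
orientation: [-0.625, -3.042, -0.05]
contact_force: [0.6, 1.0, -6.9]
opening: 0.0119
t 17.32 pos [ 0.5874 -0.2554  0.1278] h 156.79 open 0.0119 F [ 0.6  1.  -6.9] tilt -0.9988 q7 [0.79 0.84]
shift [-0.0016  0.0062 -0.1523] len 0.152 twist -0.002
[-0.0288  0.0389 -0.9988] [ 0.048 -0.157 -0.097 -0.045 -0.146  0.183  0.1  ] [-0.06552547 -0.11672211  0.01766319]
```

View pics/s10c.png

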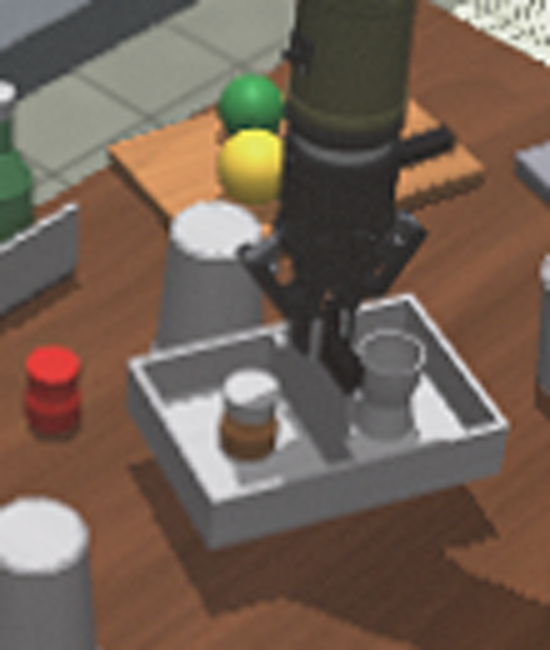

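The caddy is lifted clear, level, with jar and jigger upright. Continuing up.

```bash
python3 -m handwheel '[{"translation":[0,0,-0.012],"twist":0,"grip":0.004},{"translation":[0,0,-0.014],"twist":0,"grip":0.004},{"translation":[0,0,-0.016],"twist":0,"grip":0.004},{"translation":[0,0,-0.016],"twist":0,"grip":0.004},{"translation":[0,0,-0.016],"twist":0,"grip":0.004},{"translation":[0,0,-0.016],"twist":0,"grip":0.004},{"translation":[0,0,-0.014],"twist":0,"grip":0.004},{"translation":[0,0,-0.008],"twist":0,"grip":0.004},{"translation":[0,0,0],"twist":0,"grip":0.004}]'
python3 -c "
from h import *
go(.552,.242,.28,184)
print(head()[0][:,2].round(4), read_state()['dq'].round(3), read_state()['ft_torque'])"
```

```text
time: 18.12
ee_pos: [0.5925, -0.2586, 0.2584]
orientation: [-0.624, -3.052, -0.052]
contact_force: [0.6, 0.1, -6.7]
opening: 0.0121
t 18.12 pos [ 0.5925 -0.2586  0.2584] h 156.92 open 0.0121 F [ 0.6  0.1 -6.7] tilt -0.9991 q7 [0.81 0.95]
shift [ 0.2341  0.4449 -0.0018] len 0.503 twist -0.473
[-0.0186  0.0379 -0.9991] [-0.002 -0.012  0.001  0.004 -0.009 -0.009  0.01 ] [-0.09789079 -0.11920325 -0.02401497]
```

```bash
python3 -m handwheel '[{"translation":[0.0023,0.0044,-0.001],"twist":0,"grip":0.004},{"translation":[0.005,0.009,-0.001],"twist":0,"grip":0.004},{"translation":[0.007,0.0135,-0.001],"twist":0,"grip":0.004},{"translation":[0.0093,0.0177,-0.001],"twist":0,"grip":0.004},{"translation":[0.0093,0.0177,-0.001],"twist":0,"grip":0.004},{"translation":[0.0093,0.0177,-0.001],"twist":0,"grip":0.004},{"translation":[0.0093,0.0177,-0.001],"twist":0,"grip":0.004},{"translation":[0.0093,0.0177,-0.001],"twist":0,"grip":0.004},{"translation":[0.0093,0.0177,-0.001],"twist":0,"grip":0.004},{"translation":[0.0093,0.0177,-0.001],"twist":0,"grip":0.004},{"translation":[0.0093,0.0177,-0.001],"twist":0,"grip":0.004},{"translation":[0.0093,0.0177,-0.001],"twist":0,"grip":0.004}]'
python3 -c "
from h import *
go(.552,.242,.28,184)
print(head()[0][:,2].round(4), read_state()['dq'].round(3), read_state()['ft_torque'])"
```

```text
time: 19.12
ee_pos: [0.5646, -0.0371, 0.2701]
orientation: [-0.621, -3.031, -0.046]
contact_force: [0.0, 1.0, -6.5]
opening: 0.0123
t 19.12 pos [ 0.5646 -0.0371  0.2701] h 156.88 open 0.0123 F [ 0.   1.  -6.5] tilt -0.9984 q7 [0.54 0.56]
shift [0.1215 0.2518 0.0014] len 0.28 twist -0.473
[-0.0404  0.0384 -0.9984] [-0.401 -0.088 -0.01   0.139 -0.073 -0.077 -0.423] [-0.08068525 -0.16141226 -0.01306533]
```

```bash
python3 -m handwheel '[{"translation":[0.008,0.018,0],"twist":-0.03,"grip":0.004},{"translation":[0.0075,0.018,0],"twist":-0.04,"grip":0.004},{"translation":[0.0067,0.018,0],"twist":-0.045,"grip":0.004},{"translation":[0.006,0.019,0],"twist":-0.045,"grip":0.004},{"translation":[0.005,0.019,0],"twist":-0.045,"grip":0.004},{"translation":[0.004,0.019,0],"twist":-0.045,"grip":0.004},{"translation":[0.003,0.019,0],"twist":-0.045,"grip":0.004},{"translation":[0.002,0.019,0],"twist":-0.045,"grip":0.004},{"translation":[0.001,0.018,0],"twist":-0.045,"grip":0.004},{"translation":[0,0.016,0],"twist":-0.04,"grip":0.004},{"translation":[0,0.012,0],"twist":-0.02,"grip":0.004},{"translation":[0,0.007,0],"twist":0,"grip":0.004}]'
python3 -c "
from h import *
go(.552,.242,.26,184)
print(head()[0][:,2].round(4), read_state()['dq'].round(3), read_state()['ft_torque'])"
```

```text
time: 20.12
ee_pos: [0.5405, 0.1942, 0.2712]
orientation: [0.133, -3.076, -0.06]
contact_force: [1.1, 0.6, -6.0]
opening: 0.0125
t 20.12 pos [0.5405 0.1942 0.2712] h -174.97 open 0.0125 F [ 1.1  0.6 -6. ] tilt -0.9973 q7 [0.17 0.61]
shift [-0.0163  0.0462  0.0121] len 0.05 twist -6.265
[-0.0641  0.036  -0.9973] [-0.184  0.015  0.027 -0.043 -0.01   0.02  -0.126] [-0.10268297 -0.17016868  0.032562  ]
```

```bash
python3 -m handwheel '[{"translation":[-0.003,0.007,0],"twist":0,"grip":0.004},{"translation":[-0.003,0.007,0],"twist":0,"grip":0.004},{"translation":[-0.003,0.007,0],"twist":0.01,"grip":0.004},{"translation":[-0.002,0.006,0],"twist":0.008,"grip":0.004},{"translation":[-0.002,0.004,0],"twist":0,"grip":0.004},{"translation":[0,0.002,0],"twist":0,"grip":0.004},{"translation":[0,0,0],"twist":0,"grip":0.004},{"translation":[0,0,0],"twist":0,"grip":0.004},{"translation":[0,0,0],"twist":0,"grip":0.004}]'
python3 -c "
from h import *
go(.552,.242,.26,184)
print(head()[0][:,2].round(4), read_state()['dq'].round(3), read_state()['ft_torque'])
for n in ('side','top'): cv2.imwrite(f'pics/{n}11.png',read_camera(n)[:,:,::-1])
crop(cv2.imread('pics/side11.png'),140,120,300,300,3.3,'pics/s11c.png')"
```

```text
time: 20.87
ee_pos: [0.5514, 0.2296, 0.2701]
orientation: [0.095, -3.074, -0.052]
contact_force: [0.5, -0.3, -7.7]
opening: 0.0123
t 20.87 pos [0.5514 0.2296 0.2701] h -176.39 open 0.0123 F [ 0.5 -0.3 -7.7] tilt -0.9973 q7 [0.09 0.57]
shift [-0.002   0.012   0.0104] len 0.016 twist -6.29
[-0.0663  0.0319 -0.9973] [0.006 0.    0.005 0.002 0.003 0.005 0.008] [-0.11981388 -0.20320818 -0.02543633]
```

View pics/s11c.png

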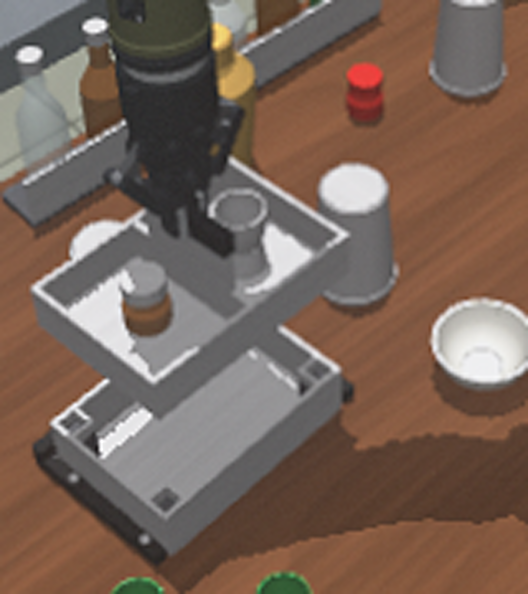

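View pics/top11.png

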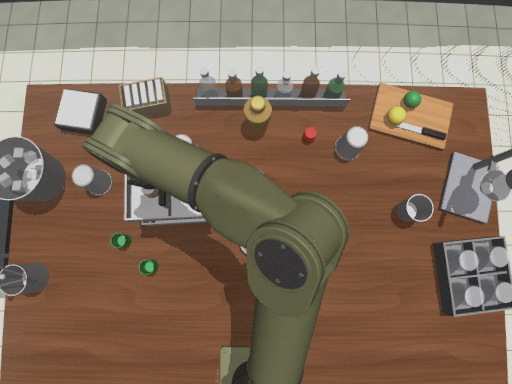

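The caddy hangs over the tray, contents upright (jar at crop (147,295), jigger at (240,235)), and is about 12 mm short in y. I'll lower part way while aligning.

```bash
python3 -c "
from h import *
go(.5565,.242,.195,184)"
python3 -m handwheel '[{"translation":[-0.002,0.004,0.006],"twist":-0.007,"grip":0.004},{"translation":[-0.003,0.005,0.01],"twist":0,"grip":0.004},{"translation":[-0.003,0.003,0.012],"twist":0,"grip":0.004},{"translation":[-0.002,0.001,0.012],"twist":0,"grip":0.004},{"translation":[-0.001,0,0.012],"twist":0,"grip":0.004},{"translation":[-0.001,0,0.01],"twist":0,"grip":0.004},{"translation":[0,0,0.004],"twist":0,"grip":0.004},{"translation":[0,0,0],"twist":0,"grip":0.004}]'
python3 -c "
from h import *
go(.5565,.242,.195,184)
print(head()[0][:,2].round(4), read_state()['dq'].round(3), read_state()['ft_torque'])"
```

```text
t 20.97 pos [0.5515 0.2294 0.2701] h -176.41 open 0.0123 F [-0.1  0.3 -7.6] tilt -0.9973 q7 [0.09 0.57]
shift [-0.0106  0.0096  0.0749] len 0.076 twist -6.29
time: 21.63
ee_pos: [0.5584, 0.2454, 0.1943]
orientation: [0.105, -3.071, -0.049]
contact_force: [0.5, -0.8, -7.3]
opening: 0.0122
t 21.63 pos [0.5584 0.2454 0.1943] h -176.02 open 0.0122 F [ 0.5 -0.8 -7.3] tilt -0.9972 q7 [0.04 0.51]
shift [ 0.0021 -0.0033 -0.0007] len 0.004 twist -6.283
[-0.0694  0.0292 -0.9972] [0.002 0.018 0.006 0.006 0.011 0.003 0.003] [-0.12161241 -0.15347913 -0.02691536]
```

```bash
python3 -m handwheel '[{"translation":[0.0025,-0.0035,0.004],"twist":0,"grip":0.004},{"translation":[0.0005,0,0.008],"twist":0,"grip":0.004},{"translation":[0,0,0.006],"twist":0,"grip":0.004},{"translation":[0,0,0],"twist":0,"grip":0.004}]'
python3 -c "
from h import *
go(.5555,.2417,.145,184.1)
print(head()[0][:,2].round(4), read_state()['dq'].round(3))
for n in ('side','top'): cv2.imwrite(f'pics/{n}12.png',read_camera(n)[:,:,::-1])
crop(cv2.imread('pics/side12.png'),140,165,270,300,5.5,'pics/s12c.png')
crop(cv2.imread('pics/top12.png'),110,150,230,250,6,'pics/t12c.png')"
```

```text
time: 21.97
ee_pos: [0.5542, 0.2415, 0.175]
orientation: [0.104, -3.071, -0.049]
contact_force: [0.2, -1.2, -7.0]
opening: 0.0122
t 21.97 pos [0.5542 0.2415 0.175 ] h -176.07 open 0.0122 F [ 0.2 -1.2 -7. ] tilt -0.9972 q7 [0.04 0.48]
shift [-0.0033 -0.0009  0.0298] len 0.03 twist -6.286
[-0.0689  0.0293 -0.9972] [ 0.007 -0.011 -0.009 -0.001  0.002  0.003 -0.003]
```

View pics/s12c.png

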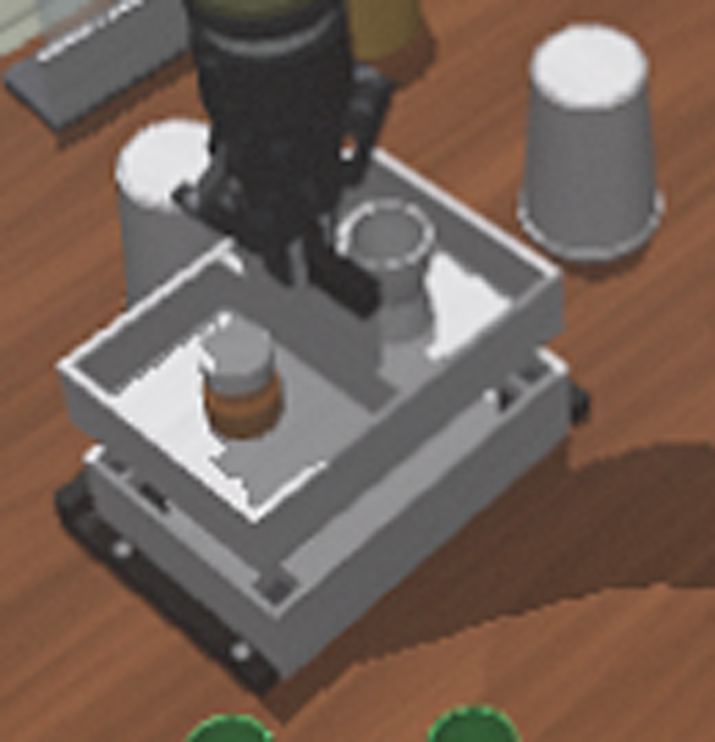

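View pics/t12c.png

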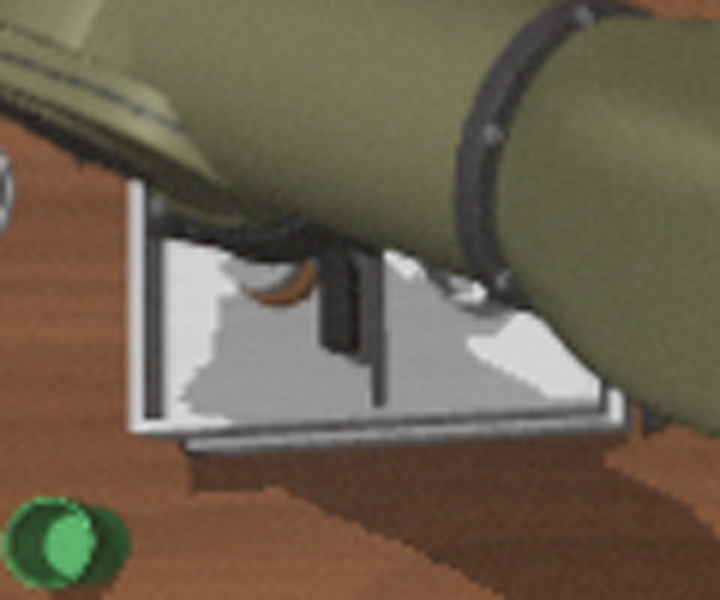

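```bash
python3 - <<'E'
from h import *
np.set_printoptions(precision=4,suppress=True)
S=cpx([(253,520),(562,273),(60,367)],5.5,140,165);T=cpx([(130,432),(628,425)],6,110,150)
P=[]
for i in (0,1):
    p,e=tri(S[i],T[i]);P.append(p);print(p,e)
d=P[0]-P[1];print(d,np.degrees(np.arctan2(-d[0],d[1])))
# expected: tray pose -> near corners
y=np.radians(4.1);X=np.array([np.cos(y),np.sin(y)]);Y=np.array([-np.sin(y),np.cos(y)])
c=np.array([.5504,.2416])
print('seated near corners',c-.075*X+.11*Y,c-.075*X-.11*Y,'+x+y',c+.075*X+.11*Y)
for z in(.13,.135,.14): print(z,onz('side',S,z)[:,:2].ravel())
# lower rim outer near corners in this same side view
q=cpx([(278,615),(568,370)],5.5,140,165);print('lower rim side',onz('side',q,.06))
E
```

```text
[0.4704 0.3481 0.1458] 9.611900339521612e-05
[0.4831 0.1204 0.132 ] 0.015631430953791596
[-0.0128  0.2277  0.0138] 3.2070308662614306
seated near corners [0.4677 0.346 ] [0.4835 0.1265] +x+y [0.6173 0.3567]
0.13 [0.48   0.3423 0.491  0.1236 0.6236 0.355 ]
0.135 [0.477  0.3441 0.4879 0.1264 0.6199 0.3568]
0.14 [0.4739 0.346  0.4848 0.1293 0.6162 0.3586]
lower rim side [[0.4682 0.3444 0.06  ]
 [0.4818 0.1289 0.06  ]]
```

```bash
python3 -m handwheel '[{"translation":[-0.0015,0,0.004],"twist":-0.002,"grip":0.004},{"translation":[-0.001,0,0.005],"twist":0,"grip":0.004},{"translation":[-0.0005,0,0.003],"twist":0,"grip":0.004},{"translation":[0,0,0],"twist":0,"grip":0.004}]'
python3 -c "
from h import *
go(.5555,.2417,.145,184.1)
print(head()[0][:,2].round(4), read_state()['dq'].round(3))
for n in ('side','top'): cv2.imwrite(f'pics/{n}13.png',read_camera(n)[:,:,::-1])
im=cv2.convertScaleAbs(cv2.imread('pics/side13.png'),alpha=1.6,beta=10)
crop(im,145,190,255,290,7,'pics/s13c.png')
crop(cv2.imread('pics/top13.png'),125,210,225,235,8,'pics/t13c.png')"
```

```text
time: 22.4
ee_pos: [0.5583, 0.2438, 0.1644]
orientation: [0.106, -3.076, -0.054]
contact_force: [-0.9, 0.0, -6.8]
opening: 0.0124
t 22.4 pos [0.5583 0.2438 0.1644] h -175.97 open 0.0124 F [-0.9  0.  -6.8] tilt -0.9974 q7 [0.04 0.48]
shift [ 0.0017 -0.0027  0.0195] len 0.02 twist -6.284
[-0.0646  0.0328 -0.9974] [ 0.001 -0.001 -0.002 -0.003  0.     0.003 -0.009]
```

View pics/s13c.png

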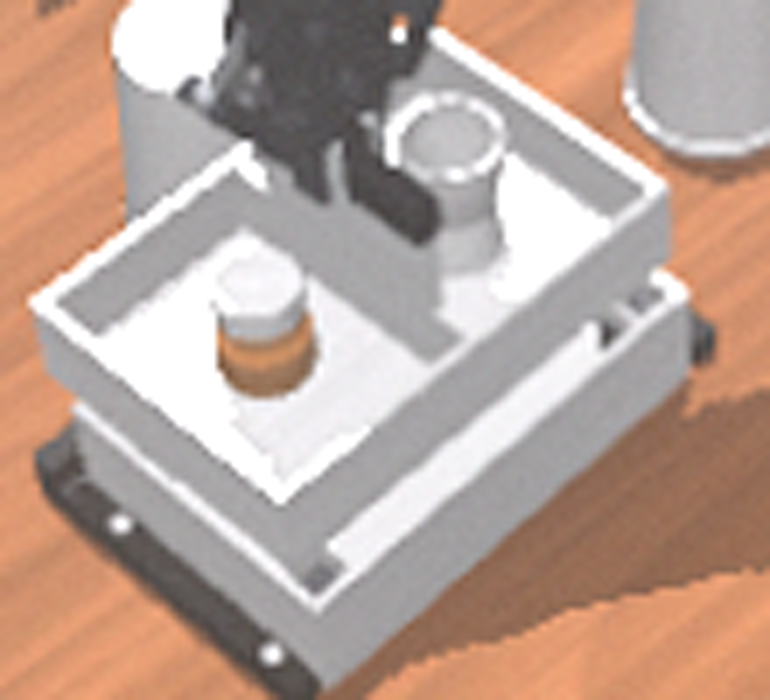

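View pics/t13c.png

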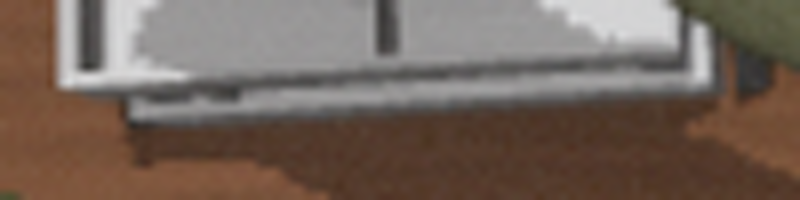

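```bash
python3 - <<'E'
from h import *
np.set_printoptions(precision=4,suppress=True)
S=cpx([(280,500),(668,187),(35,303)],7,145,190);T=cpx([(60,88),(718,92)],8,125,210)
zs=[.131,.129,.126]
y=np.radians(4.1);X=np.array([np.cos(y),np.sin(y)]);Y=np.array([-np.sin(y),np.cos(y)])
def an(c,zs,S,T):
  ex=[c-.075*X+.11*Y,c-.075*X-.11*Y,c+.075*X+.11*Y]
  m=[onz('side',[S[i]],zs[i])[0,:2] for i in range(3)];mt=[onz('top',[T[i]],zs[i])[0,:2] for i in range(2)]
  for i in range(3): print('side',m[i],m[i]-ex[i])
  for i in range(2): print('top',mt[i],mt[i]-ex[i])
an(np.array([.5504,.2416]),zs,S,T)
E
```

```text
side [0.4765 0.3485] [0.0088 0.0026]
side [0.4895 0.1321] [0.006  0.0056]
side [0.6239 0.3589] [0.0065 0.0022]
top [0.4744 0.351 ] [0.0066 0.005 ]
top [0.4754 0.1155] [-0.008 -0.011]
```

```bash
python3 -m handwheel '[{"translation":[0.003,-0.002,0.002],"twist":0,"grip":0.004},{"translation":[0.0015,-0.001,0.002],"twist":0,"grip":0.004},{"translation":[0,0,0],"twist":0,"grip":0.004}]'
python3 -c "
from h import *
go(.554,.2405,.142,184.1)
print(head()[0][:,2].round(4), read_state()['dq'].round(3))"
```

```text
time: 22.75
ee_pos: [0.5534, 0.2409, 0.1612]
orientation: [0.107, -3.076, -0.055]
contact_force: [-0.2, -0.0, -7.6]
opening: 0.0124
t 22.75 pos [0.5534 0.2409 0.1612] h -175.96 open 0.0124 F [-0.2 -0.  -7.6] tilt -0.9974 q7 [0.04 0.47]
shift [-0.0018 -0.0012  0.0191] len 0.019 twist -6.284
[-0.0639  0.0337 -0.9974] [ 0.002 -0.006 -0.001  0.001 -0.005  0.008  0.008]
```

```bash
python3 -m handwheel '[{"translation":[-0.0004,0,0.003],"twist":0,"grip":0.004},{"translation":[-0.0002,0,0.003],"twist":0,"grip":0.004},{"translation":[-0.0002,0,0.002],"twist":0,"grip":0.004}]'
python3 -c "
from h import *
go(.554,.2405,.142,184.1)
print(head()[0][:,2].round(4), read_state()['dq'].round(3))"
```

```text
time: 23.0
ee_pos: [0.5538, 0.2412, 0.1531]
orientation: [0.107, -3.077, -0.056]
contact_force: [-0.3, -1.1, -7.2]
opening: 0.0123
t 23.0 pos [0.5538 0.2412 0.1531] h -175.96 open 0.0123 F [-0.3 -1.1 -7.2] tilt -0.9974 q7 [0.04 0.46]
shift [-0.0009 -0.0011  0.011 ] len 0.011 twist -6.284
[-0.063   0.0341 -0.9974] [-0.01   0.031  0.024  0.016  0.036 -0.037 -0.019]
```

```bash
python3 -m handwheel '[{"translation":[-0.0002,0,0.002],"twist":0,"grip":0.004},{"translation":[-0.0002,0,0.002],"twist":0,"grip":0.004}]'
python3 -c "
from h import *
go(.554,.2405,.142,184.1)
print(head()[0][:,2].round(4), read_state()['ft_torque'].round(3))"
```

```text
time: 23.17
ee_pos: [0.554, 0.2414, 0.1485]
orientation: [0.107, -3.077, -0.056]
contact_force: [-0.4, 0.3, -7.0]
opening: 0.0123
t 23.17 pos [0.554  0.2414 0.1485] h -175.96 open 0.0123 F [-0.4  0.3 -7. ] tilt -0.9974 q7 [0.04 0.46]
shift [-0.0003 -0.0011  0.0064] len 0.007 twist -6.284
[-0.063   0.034  -0.9974] [-0.077 -0.184  0.007]
```

```bash
python3 -m handwheel '[{"translation":[0,0,0.0015],"twist":0,"grip":0.004},{"translation":[0,0,0.0015],"twist":0,"grip":0.004}]'
python3 -c "
from h import *
go(.553,.2412,.142,184.1)
print(head()[0][:,2].round(4), read_state()['ft_torque'].round(3))
for n in ('side','top'): cv2.imwrite(f'pics/{n}14.png',read_camera(n)[:,:,::-1])
im=cv2.convertScaleAbs(cv2.imread('pics/side14.png'),alpha=1.6,beta=10)
crop(im,145,190,255,290,7,'pics/s14c.png')"
```

```text
time: 23.33
ee_pos: [0.5537, 0.2419, 0.1451]
orientation: [0.107, -3.077, -0.057]
contact_force: [-2.7, 1.8, -1.7]
opening: 0.0119
t 23.33 pos [0.5537 0.2419 0.1451] h -175.97 open 0.0119 F [-2.7  1.8 -1.7] tilt -0.9974 q7 [0.04 0.45]
shift [ 0.0005 -0.0008  0.0031] len 0.003 twist -6.284
[-0.0634  0.0347 -0.9974] [-0.187 -0.011 -0.045]
```

View pics/s14c.png

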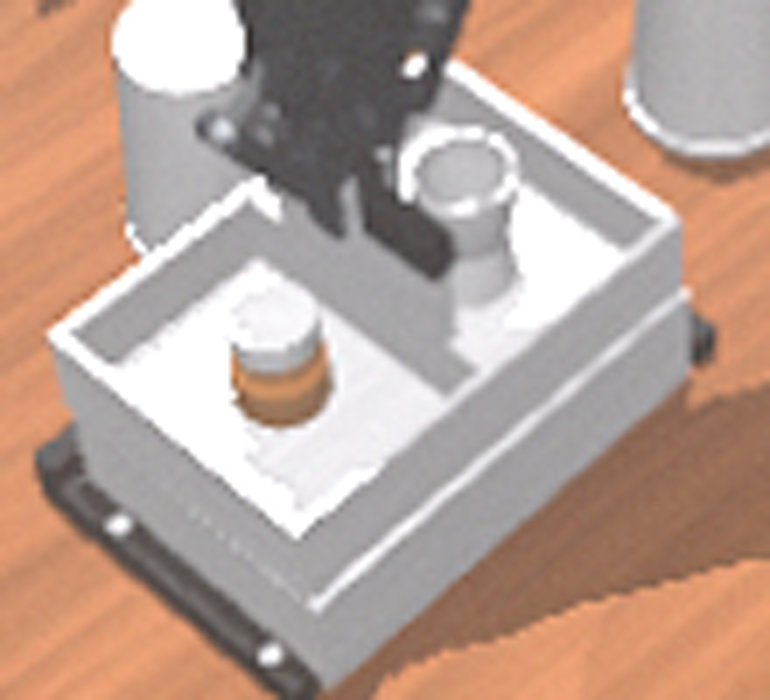

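The lugs are entering. The far edge has touched (the supported weight has dropped) and a small gap remains on the near side at crop (315,600). I'll ease the grip so the caddy can pivot level and keep lowering.

```bash
python3 -m handwheel '[{"translation":[0,0,0.001],"twist":0,"grip":0.004},{"translation":[0,0,0.0015],"twist":0,"grip":0.004}]' 40
python3 -c "
from h import *
go(.553,.2412,.142,184.1)
print(head()[0][:,2].round(4), read_state()['ft_torque'].round(3))"
python3 -m handwheel '[{"translation":[0,0,0.0015],"twist":0,"grip":0.004},{"translation":[0,0,0.0015],"twist":0,"grip":0.004}]'
python3 -c "
from h import *
go(.553,.2412,.142,184.1)
print(head()[0][:,2].round(4), read_state()['ft_torque'].round(3))"
```

```text
time: 23.6
ee_pos: [0.5535, 0.2427, 0.1442]
orientation: [0.108, -3.078, -0.057]
contact_force: [-2.4, 0.9, 1.4]
opening: 0.0121
t 23.6 pos [0.5535 0.2427 0.1442] h -175.93 open 0.0121 F [-2.4  0.9  1.4] tilt -0.9974 q7 [0.03 0.45]
shift [ 0.0004 -0.0016  0.0022] len 0.003 twist -6.284
[-0.0623  0.0349 -0.9974] [-0.705  0.169 -0.112]
time: 23.77
ee_pos: [0.5529, 0.2435, 0.143]
orientation: [0.109, -3.079, -0.057]
contact_force: [-3.1, -0.6, 5.0]
opening: 0.0125
t 23.77 pos [0.5529 0.2435 0.143 ] h -175.88 open 0.0125 F [-3.1 -0.6  5. ] tilt -0.9975 q7 [0.03 0.45]
shift [ 0.     -0.0024  0.0009] len 0.003 twist -6.283
[-0.0612  0.0348 -0.9975] [-1.2    0.215 -0.078]
```

```bash
python3 -m handwheel '[{"translation":[0,-0.001,0.0015],"twist":0,"grip":0.004},{"translation":[0,-0.001,0.002],"twist":0,"grip":0.004}]' 30
python3 -c "
from h import *
go(.553,.2412,.142,184.1)
print(head()[0][:,2].round(4), read_state()['ft_torque'].round(3))
for n in ('side','top'): cv2.imwrite(f'pics/{n}15.png',read_camera(n)[:,:,::-1])
im=cv2.convertScaleAbs(cv2.imread('pics/side15.png'),alpha=1.6,beta=10)
crop(im,145,190,255,290,7,'pics/s15c.png')"
```

```text
time: 23.93
ee_pos: [0.5522, 0.2438, 0.1422]
orientation: [0.112, -3.081, -0.06]
contact_force: [-6.0, -0.4, 10.2]
opening: 0.0122
t 23.93 pos [0.5522 0.2438 0.1422] h -175.77 open 0.0122 F [-6.  -0.4 10.2] tilt -0.9975 q7 [0.03 0.45]
shift [-0.0006 -0.0026  0.    ] len 0.003 twist -6.281
[-0.0598  0.0369 -0.9975] [-1.234  0.475 -0.155]
```

View pics/s15c.png

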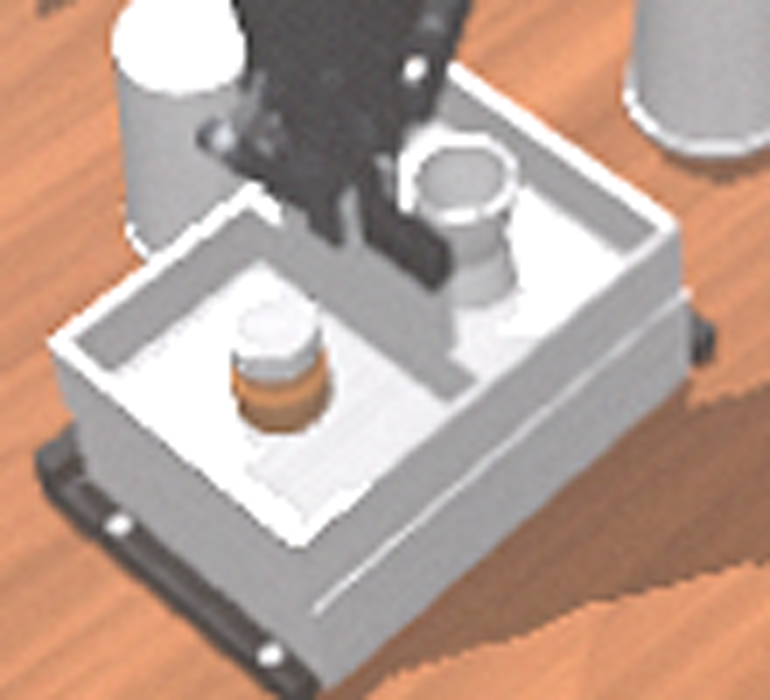

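```bash
python3 -m handwheel '[{"translation":[0,-0.001,0.002],"twist":0,"grip":0.004},{"translation":[0,-0.0005,0.002],"twist":0,"grip":0.004}]' 25
python3 -c "
from h import *
go(.553,.2412,.142,184.1)
print(head()[0][:,2].round(4), read_state()['ft_torque'].round(3))"
python3 -m handwheel '[{"translation":[0,-0.001,0.002],"twist":0,"grip":0.004},{"translation":[0,-0.0005,0.002],"twist":0,"grip":0.004}]' 25
python3 -c "
from h import *
go(.553,.2412,.142,184.1)
print(head()[0][:,2].round(4), read_state()['ft_torque'].round(3))"
```

```text
time: 24.2
ee_pos: [0.5517, 0.2438, 0.1417]
orientation: [0.115, -3.083, -0.061]
contact_force: [-5.8, -2.0, 12.5]
opening: 0.0124
t 24.2 pos [0.5517 0.2438 0.1417] h -175.66 open 0.0124 F [-5.8 -2.  12.5] tilt -0.9977 q7 [0.03 0.44]
shift [-0.0011 -0.0027 -0.0005] len 0.003 twist -6.279
[-0.0574  0.0373 -0.9977] [-1.747  0.306 -0.162]
time: 24.37
ee_pos: [0.5514, 0.2438, 0.1415]
orientation: [0.117, -3.086, -0.062]
contact_force: [-4.5, -1.6, 11.3]
opening: 0.0123
t 24.37 pos [0.5514 0.2438 0.1415] h -175.6 open 0.0123 F [-4.5 -1.6 11.3] tilt -0.9978 q7 [0.03 0.44]
shift [-0.0013 -0.0027 -0.0007] len 0.003 twist -6.278
[-0.0543  0.0379 -0.9978] [-1.618  0.366 -0.206]
```

```bash
python3 -c "
from h import *
cv2.imwrite('pics/side16.png',read_camera('side')[:,:,::-1])
im=cv2.convertScaleAbs(cv2.imread('pics/side16.png'),alpha=1.6,beta=10)
crop(im,145,190,255,290,7,'pics/s16c.png')"
```

```text
(no output)
```

View pics/s16c.png

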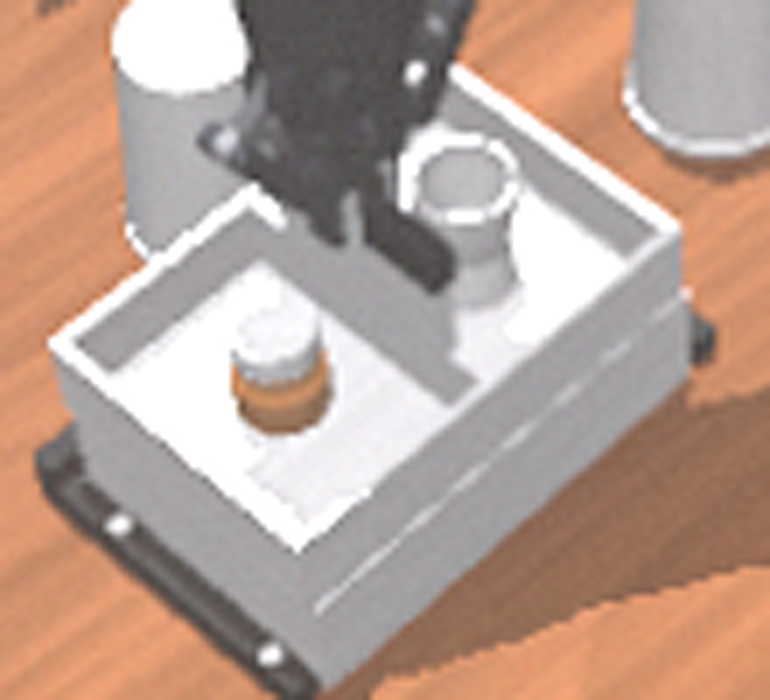

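```bash
python3 -m handwheel '[{"translation":[0,-0.001,0.0025],"twist":0,"grip":0.004},{"translation":[0,-0.001,0.003],"twist":0,"grip":0.004}]' 22
python3 -m handwheel '[{"translation":[0,-0.001,0.003],"twist":0,"grip":0.004},{"translation":[0,-0.001,0.003],"twist":0,"grip":0.004}]' 20
python3 -c "
from h import *
go(.553,.2412,.142,184.1)
print(head()[0][:,2].round(4), read_state()['ft_torque'].round(3))
cv2.imwrite('pics/side17.png',read_camera('side')[:,:,::-1])
im=cv2.convertScaleAbs(cv2.imread('pics/side17.png'),alpha=1.6,beta=10)
crop(im,145,190,255,290,7,'pics/s17c.png')"
```

```text
time: 24.58
ee_pos: [0.5514, 0.2438, 0.1414]
orientation: [0.119, -3.09, -0.063]
contact_force: [-6.3, -2.9, 20.2]
opening: 0.0125
time: 24.75
ee_pos: [0.5515, 0.2438, 0.1414]
orientation: [0.119, -3.095, -0.065]
contact_force: [-6.3, -1.7, 16.4]
opening: 0.0125
t 24.75 pos [0.5515 0.2438 0.1414] h -175.55 open 0.0125 F [-6.3 -1.7 16.4] tilt -0.9982 q7 [0.03 0.43]
shift [-0.0013 -0.0027 -0.0008] len 0.003 twist -6.277
[-0.0454  0.0399 -0.9982] [-1.723  0.759 -0.228]
```

View pics/s17c.png

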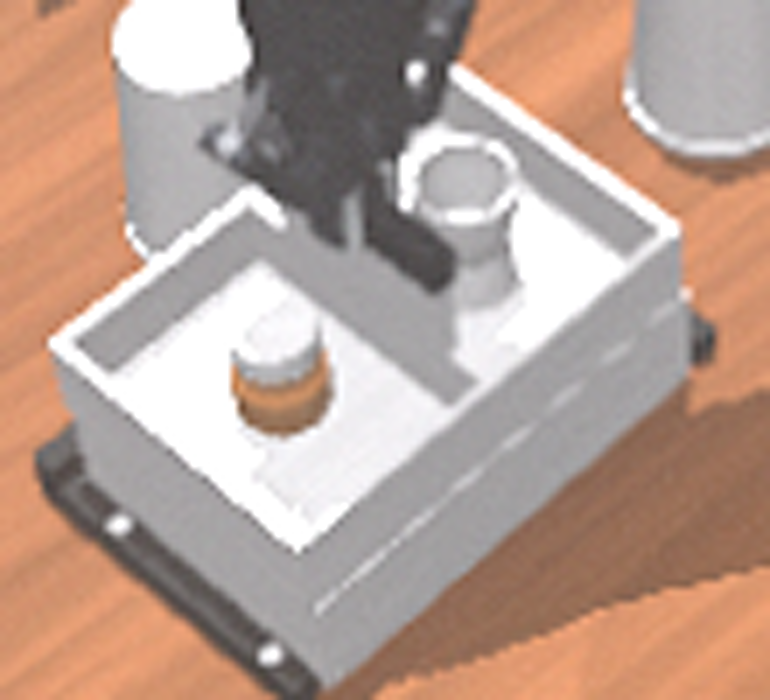

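It is seated (z no longer changes under 16–20 N). I'll relieve the load, open slowly, and withdraw.

```bash
python3 -m handwheel '[{"translation":[0,0,0],"twist":0,"grip":0.016},{"translation":[0,0,0],"twist":0,"grip":0.022},{"translation":[0,0,0],"twist":0,"grip":0.03},{"translation":[0,0,0],"twist":0,"grip":0.045},{"translation":[0,0,0],"twist":0,"grip":0.055}]' 20
python3 -c "
from h import *
go(.5515,.2425,.24,184.1)
print(head()[0][:,2].round(4), read_state()['dq'].round(3))
cv2.imwrite('pics/side18.png',read_camera('side')[:,:,::-1])
im=cv2.convertScaleAbs(cv2.imread('pics/side18.png'),alpha=1.6,beta=10)
crop(im,145,180,255,290,6,'pics/s18c.png')"
```

```text
time: 25.22
ee_pos: [0.5545, 0.246, 0.1436]
orientation: [0.117, -3.102, -0.074]
contact_force: [-0.4, 0.1, 0.3]
opening: 0.0532
t 25.22 pos [0.5545 0.246  0.1436] h -175.61 open 0.0532 F [-0.4  0.1  0.3] tilt -0.9982 q7 [0.03 0.43]
shift [ 0.0066  0.0014 -0.0962] len 0.096 twist -6.278
[-0.0383  0.0465 -0.9982] [ 0.001  0.005 -0.    -0.005  0.005 -0.005  0.   ]
```

View pics/s18c.png

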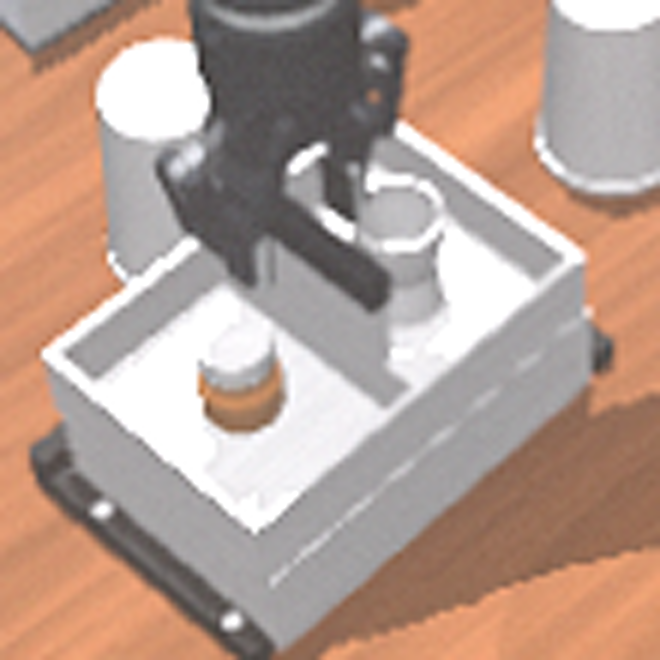

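```bash
python3 -m handwheel '[{"translation":[0.0003,0.0003,-0.008],"twist":0,"grip":0.055},{"translation":[0.0005,0.0005,-0.014],"twist":0,"grip":0.055},{"translation":[0.0007,0.0007,-0.02],"twist":0,"grip":0.055},{"translation":[0.0007,0.0007,-0.02],"twist":0,"grip":0.055},{"translation":[0.0007,0.0007,-0.025],"twist":0,"grip":0.055},{"translation":[0.02,0,-0.025],"twist":0,"grip":0.055},{"translation":[0.025,-0.025,-0.015],"twist":0,"grip":0.055},{"translation":[0.025,-0.035,0],"twist":0,"grip":0.055},{"translation":[0.01,-0.035,0],"twist":0,"grip":0.055},{"translation":[0,-0.035,0],"twist":0,"grip":0.055},{"translation":[0,-0.03,0],"twist":0,"grip":0.055},{"translation":[0,0,0],"twist":0,"grip":0.055}]'
python3 -m handwheel '[{"translation":[0,-0.03,0],"twist":0,"grip":0.055},{"translation":[0,-0.03,0],"twist":0,"grip":0.055},{"translation":[0,0,0],"twist":0,"grip":0.055},{"translation":[0,0,0],"twist":0,"grip":0.055}]'
python3 -c "
from h import *
go(.45,.1,.24,184.1)
for n in ('side','top'): cv2.imwrite(f'pics/{n}19.png',read_camera(n)[:,:,::-1])
crop(cv2.convertScaleAbs(cv2.imread('pics/side19.png'),alpha=1.4,beta=10),145,180,265,290,6,'pics/s19c.png')
crop(cv2.convertScaleAbs(cv2.imread('pics/top19.png'),alpha=1.4),110,140,230,240,6,'pics/t19c.png')"
```

```text
time: 26.27
ee_pos: [0.4847, 0.078, 0.2816]
orientation: [0.134, -3.108, -0.082]
contact_force: [-0.7, -1.0, -0.2]
opening: 0.0552
time: 26.6
ee_pos: [0.4907, 0.0164, 0.2829]
orientation: [0.132, -3.114, -0.084]
contact_force: [-0.7, -0.1, 0.1]
opening: 0.055
t 26.6 pos [0.4907 0.0164 0.2829] h -175.1 open 0.055 F [-0.7 -0.1  0.1] tilt -0.9983 q7 [0.6  0.82]
shift [0.0325 0.0842 0.0483] len 0.102 twist -6.269
```

View pics/s19c.png

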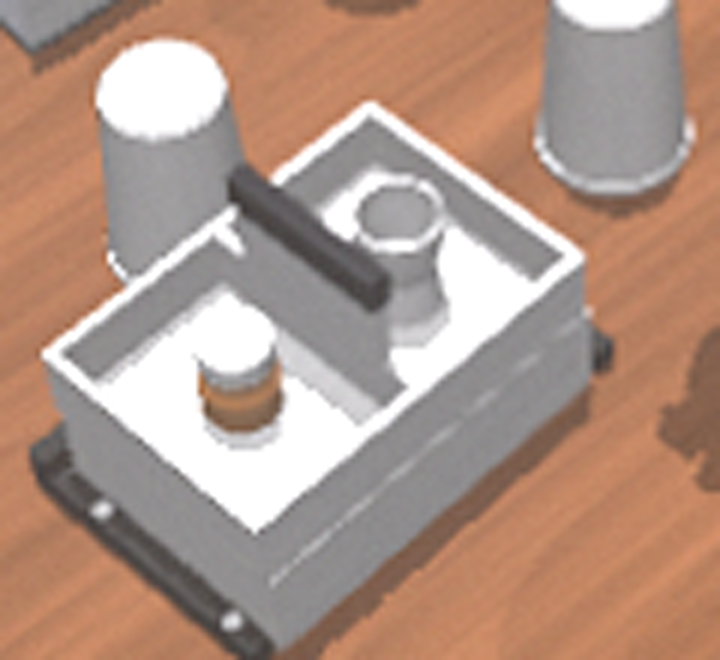

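View pics/t19c.png

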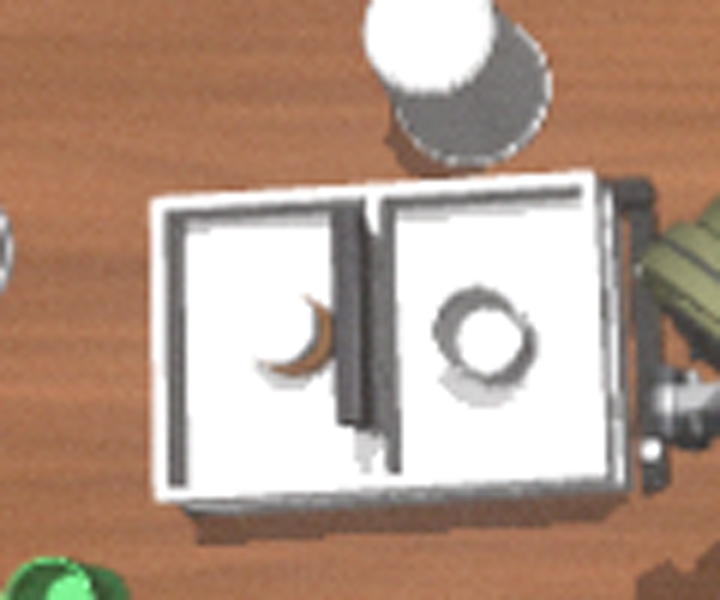

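View pics/top19.png

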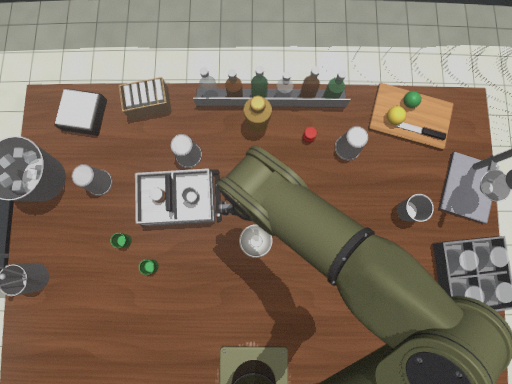

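```bash
python3 - <<'E'
from h import *
np.set_printoptions(precision=4,suppress=True)
S=cpx([(43,355),(370,102),(585,258),(255,530)],6,145,180);T=cpx([(152,200),(598,173),(612,487),(155,500)],6,110,140)
P=[]
for a,b in zip(S,T):
    p,e=tri(a,b);P.append(p);print(p,round(e,4))
P=np.array(P);print('c',P.mean(0))
Q=onz('side',S,.105);print('side c',Q.mean(0)); d=Q[0]+Q[3]-Q[1]-Q[2];print(np.degrees(np.arctan2(-d[0],d[1])),np.linalg.norm(d)/2)
y=np.radians(4.1);X=np.array([np.cos(y),np.sin(y),0]);Y=np.array([-np.sin(y),np.cos(y),0]);c=np.array([.5504,.2416,.105])
E4=np.array([c+.075*X+.11*Y,c+.075*X-.11*Y,c-.075*X-.11*Y,c-.075*X+.11*Y])
print('pred-meas px side',(proj('side',E4)-S).round(2).tolist(),'top',(proj('top',E4)-T).round(2).tolist())
# lower tray bottom near corners vs pred
B=E4.copy();B[:,2]=.06;print('lower rim pred side crop',((proj('side',B)-[145,180]+.5)*6-.5).round(0).tolist())
# other things vs start
a=cv2.imread('pics/side0.png').astype(int);b=cv2.imread('pics/side19.png').astype(int)
for n,x0,y0,x1,y1 in(('tinbay',155,180,192,205),('tinmid',232,165,265,215),('bowl',268,208,305,245),('shaker',190,125,220,180),('tintray',270,108,295,130),('cup',345,115,372,152),('greens',170,292,240,322),('tinleft',95,255,135,305),('red',243,137,258,156)):
    print(n,np.abs(a-b)[y0:y1,x0:x1].max(2).mean().round(1),end='; ')
E
```

```text
[0.6183 0.3594 0.1042] 0.0003
[0.6348 0.1382 0.1021] 0.0021
[0.4805 0.1283 0.1038] 0.0063
[0.4693 0.3489 0.1061] 0.0003
c [0.5507 0.2437 0.1041]
side c [0.5509 0.2447 0.105 ]
3.7763860625804404 0.2190712502081829
pred-meas px side [[0.87, -0.49], [0.87, -0.38], [0.83, -0.94], [1.19, -0.08]] top [[0.82, 0.32], [-0.04, 0.08], [-0.06, -1.88], [1.12, 0.6]]
lower rim pred side crop [[62.0, 408.0], [381.0, 157.0], [591.0, 309.0], [271.0, 584.0]]
tinbay 10.1; tinmid 8.7; bowl 15.3; shaker 9.1; tintray 70.6; cup 8.0; greens 11.3; tinleft 9.3; red 37.2;
```

View pics/side19.png

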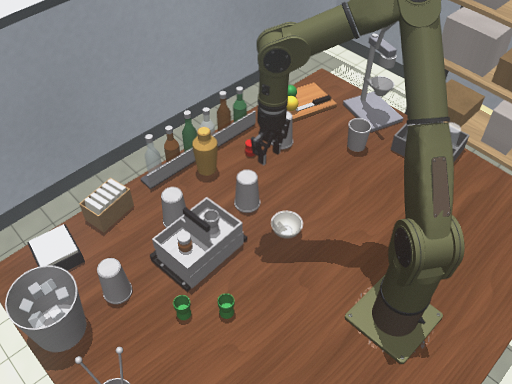

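The side view shows the caddy seated at (200,240) with jar and jigger upright. The tin behind the caddy and the red jar are only hidden by the arm here; the top view shows them in place. Handing in.

```bash
python3 -c "
from h import *
t=read_state()['time']
a=cv2.imread('pics/top0.png').astype(int);b=cv2.imread('pics/top19.png').astype(int)
for n,x0,y0,x1,y1 in(('tintray',335,122,370,162),('red',302,125,318,143)): print(n,np.abs(a-b)[y0:y1,x0:x1].max(2).mean().round(1))
print(t,finish_job())"
```

```text
tintray 6.3
red 5.3
the job is handed in; nothing more can be done
26.7 None
```

The job is done and handed in at 26.7 s. I slid the lower tray home against the back stop, stood the jigger in the caddy's empty compartment, and then set the caddy onto the tray.

**Tray:** I pushed it with the open fingers until it stopped against the back of the bay, at about 10–12 N. Its centre then measured (0.550, 0.242) m, turned 4.1°, the same from both cameras. The gap to the back stop is not visible directly, so "home" rests on that stall and on no gap showing in the top view.

**Seating:** I lowered the caddy with a light grip until it stopped moving under 16–20 N. The four rim corners then measured 102–106 mm high, mean 104 mm, against 105 mm expected; resting on the socket tops would read about 116 mm. The lower rim line was within a pixel of where the home position predicts it.

**Checks that were less clean:**
- **Offset:** The caddy measured about 2 mm to the +y side of the tray's earlier position. That is just inside the 2.5 mm socket play.
- **Corner match:** One rim corner agreed between the two views only to 6 mm, probably because I picked the wrong pixel.
- **Tilt:** The tool had drifted about 2° off vertical in the carry, so the far edge touched first. The caddy was eased level in the loosened grip, not dropped.

**Contents and bystanders:** The jar and jigger stand upright in their compartments. In the last pictures the tins, shaker, cup, bowl and look-alikes are where they started.

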